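Build up the bead mill's grinding-disc pack

TASK

Build up the mill's disc pack on the assembly block: pull the dust plug out of the block's bore and put it in the white tray, then stack every grinding disc from the bench flat on the block, one on the other, with their bores in line over the block's bore. Then pass the clamping shaft down through all the discs into the block until its collar sits flat on the top disc, and only then turn its knurled knob clockwise until it stops tight. Knock none of the jars, bottles and other vessels over.

Things in the scene. Friction and masses are not known exactly. Their poses are not given: they have to be found in the camera images.
- block: aluminium assembly block fixed to the bench: a 100 x 100 mm square boss 60 mm high on a 130 x 130 mm, 12 mm thick foot, with a plain upright 24 mm bore in the middle that runs right through it, 60 mm deep. Origin at the centre of its underside, on the bench; z up
- seat (a point): the mouth of the block's bore: centre of its flat top, 60 mm above the bench
- disc1: one of the loose white ceramic grinding discs: a flat ring 64 mm across, 16 mm thick, plain 24 mm bore, both faces alike (the six small black flow holes round the bore are marks only), 160 g. Origin at its very centre (8 mm above what it lies on), z along its axis. Two to four of the four discs are on the bench; an absent one reads None from the start
- disc2: one of the loose white ceramic grinding discs: a flat ring 64 mm across, 16 mm thick, plain 24 mm bore, both faces alike (the six small black flow holes round the bore are marks only), 160 g. Origin at its very centre (8 mm above what it lies on), z along its axis. Two to four of the four discs are on the bench; an absent one reads None from the start
- disc3: one of the loose white ceramic grinding discs: a flat ring 64 mm across, 16 mm thick, plain 24 mm bore, both faces alike (the six small black flow holes round the bore are marks only), 160 g. Origin at its very centre (8 mm above what it lies on), z along its axis. Two to four of the four discs are on the bench; an absent one reads None from the start
- disc4: one of the loose white ceramic grinding discs: a flat ring 64 mm across, 16 mm thick, plain 24 mm bore, both faces alike (the six small black flow holes round the bore are marks only), 160 g. Origin at its very centre (8 mm above what it lies on), z along its axis. Two to four of the four discs are on the bench; an absent one reads None from the start
- plug: black plastic dust plug, at first in the block's bore: round head 35 mm across and 22 mm high, and under it a 20 mm round-nosed stem 22 mm long that sits loosely in the bore. Origin on its axis at the underside of the head (level with the block's top at first), z up through the head. 50 g
- tray: loose open white plastic tray, 130 (x) x 170 (y) mm, 30 mm high, walls and floor 4 mm, 450 g. Origin at the centre of its underside; z up
- holder: grey plastic holder fixed to the bench, 76 x 76 mm, 92 mm high, with an upright 24 mm bore right through it, in which the shaft stands at first, its collar on the holder's top. Origin at the centre of its underside, z up. Holder and tray may have changed places
- shaft: expanding clamping shaft (its knob draws a cone up inside; nothing outside moves but the knob), steel, about 0.7 kg with its knob: below a collar 56 mm across and 10 mm thick a plain 20 mm shaft of 86 mm whose last 10 mm are a half-ball nose; above the collar, after a gap of 3 mm on a 24 mm neck, the knob. Origin on the axis at the collar's underside, z up towards the knob: the nose ends at z -86 mm, the knob spans z 13 to 43 mm
- knob (a joint): turn of the shaft's knurled knob (dark steel, round, 44 mm across, 30 mm high, coaxial with the shaft), rad: grows as it is turned clockwise seen from above; starts at 0 to 0.6, stops hard at 4.2, tight from 4.0. It turns with slight friction (0.012 N m), stays where it is left, and can also be held to lift the shaft
- jar: lidded sample jar, 60 mm across, 85 mm high, origin at the centre of its underside; a bystander, to be left standing
- beaker: open glass beaker, 72 mm across, 95 mm high, origin at the centre of its underside; a bystander, to be left standing
- washbottle: clear wash bottle, 60 mm across, 160 mm high, origin at the centre of its underside; a bystander, to be left standing
- can: can, 68 mm across, 70 mm high, origin at the centre of its underside; a bystander, to be left standing
- cone: steel nozzle cone, 60 mm across the foot, 50 mm high, origin at the centre of its underside; a bystander, to be left standing

How it is judged:
By the outcome, as a careful person would: the job done as asked, in the order asked, and still so for the second after the job is handed in, with the robot touching nothing.
Of disc1, disc2, disc3, disc4 only 2 to 4 are there at a start; the rules pass over those that are not, and their reading is None.
At some moment in a run one of tray, disc1, disc2, disc3, disc4 may be knocked a few centimetres aside while the robot is not near it.
Once in a run the grip may slacken for a moment while it holds something.
It also fails if it takes over 210 s, if anything falls off the work surface, if the arm or the gripper's body presses on something with over 40 N, if the wrist force passes 120 N, or if a joint passes its speed limit or range.

ROBOT

A 6-joint arm with a two-finger parallel gripper is mounted at the origin on the work surface. World frame = base frame: x ahead of the robot, y to its left, z up, the work surface at z = 0. Lengths are in mm, angles in rad, forces in N, time in s.
With the tool pointing down it reaches from about 350 to 725 mm from the base axis. Payload 4.3 kg.
Tool frame: the origin (TCP) lies midway between the tips of the shut fingers; the grasp point (between the pads) lies 19 mm behind it; z points along the fingers, y is the direction in which the jaws open and shut (so a half turn about z gives the same grasp; the last joint's range is limited). The gripper opens to 85 mm and grips with 20 to 120 N. Pads are 22 mm wide; open, the fingers measure 114 mm over their backs; the gripper's body (76 mm by 85 mm) begins 54 mm behind the grasp point. The pads swing forward as they close: fully open they stand 13 mm farther back than shut.
Start: joints at [-1.419, 0.377, 0.081, 1.274, 0, 1.46], TCP at [148.831, -555.442, 231.329] pointing down, gripper open.
Joint ranges: [-2.72, 2.72], [-0.84, 1.66], [-1.02, 1.22], [-1.77, 2.12], [-1.37, 1.28], [-3.14, 3.14]. Speed limits (rad/s): [2.57, 2.57, 3.14, 3.14, 3.14, 3.14].

INTERFACE

Orientations are given as a unit quaternion [x, y, z, w].
In Python, from plant import bot gives the robot as it stands.
- The arm moves only by the shell command python3 -m handwheel 'ROWS' [FORCE]. ROWS is JSON, a list of rows, each an object with "delta_rot": the turn, a rotation vector about the world's x, y, z in degrees, a list of three; "offset": the shift along the world's x, y, z in m, a list of three; "grip": the closure, from -1 (fully open) to 1 (shut). In form: [{"delta_rot": [wx, wy, wz], "offset": [dx, dy, dz], "grip": grip}, ...]. A call has 1 to 5 rows; each row is the pose to reach, as a shift and turn from the pose measured when the call began; what a row does not reach only later rows make up. A row lasts 1/12 s, in which the tool goes at most 41.7 mm and 7.16 degrees, less where a joint would pass 70% of its speed; a pose out of reach is approached as far as the arm can. A call with a gripper value outside its range is refused whole. The fingers move at their own pace and stop on an object; FORCE is the grip in N (left out, the last holds). Time passes only in rows, so rows that repeat a pose let the fingers close. It gives the time, the measured TCP pose, the force and the opening at its end, in the units of the state.
- bot.get_state(): the state, without advancing time (a new reading comes with each control period).
- bot.camera(name): name is "scene" or "top" or "wrist"; returns (picture, depth): 400x640x3 uint8, blue, green, red; 400x640 float32, mm along the optical axis (not along the pixel's ray), 0 where there is no reading.
- bot.get_calibration(name): a dict with "intrinsics" (3x3 intrinsics, pixels), "R" (3x3) and "t" (3): a world point X has camera coordinates R X + t. Camera axes: x right, y down, z forward; pixel columns grow to the right and rows downward; lengths in mm; the calibration is good to about 2 mm. The wrist camera is an equidistant fisheye: a pixel r from the principal point sees the ray r / f radians off the axis. A picture is of the moment at which its call begins: read the wrist's pose just before it. get_calibration takes no time and is no camera call; for the wrist camera it gives the pose at the moment of the call.
- bot.sign_off(): hands the job in, once; it reports no verdict.
The state is a dict: "time": time; "joint_pos": joint angles; "dq": joint speeds; "joint_efforts": joint torques, N m; "tcp_pos": TCP position; "ee_rot": TCP orientation; "force": force on the tool from outside, world axes, zero at the start; "wrist_torque": the same for the moment, N m; "finger_gap": finger opening in mm.
Only numpy, scipy, OpenCV 4.12 (cv2) and the standard library are available. Lean on these libraries where they do the work, as an engineer would, in place of code of your own. Each camera call takes 0.05 s, during which the arm holds its last target. There are 200 camera calls.

## Working session

There is one attempt and no reset: what is moved stays moved. The work goes in short steps, Python scripts to look and compute and a shell command to move; the robot and the scene stay as the last step left them, time stands still between calls to the robot, and variables do not carry over. Pictures are saved under pics/ and viewed, about 12 in all and at most 16, crops included, and the job is handed in when it is done.

```bash
ls; mkdir -p pics; python3 - <<'E'
from plant import bot
import cv2
for n in("scene","top"):
    p,d=bot.camera(n); cv2.imwrite(f"pics/{n}0.png",p)
    c=bot.get_calibration(n); print(n,c)
print(bot.get_state())
E
```

```text
pics
scene {'intrinsics': array([[418.41466499,   0.        , 323.43031663],
       [  0.        , 418.41466499, 196.85246253],
       [  0.        ,   0.        ,   1.        ]]), 'R': array([[ 0.79144161,  0.61120826,  0.00668174],
       [ 0.36532207, -0.46422773, -0.80686579],
       [-0.49006119,  0.64102814, -0.59069701]]), 't': array([-397.66292535, -148.11904673, 1496.6059558 ])}
top {'intrinsics': array([[386.91651388,   0.        , 318.23962489],
       [  0.        , 386.91651388, 199.13017539],
       [  0.        ,   0.        ,   1.        ]]), 'R': array([[-0.011674  , -0.99989734, -0.00830823],
       [-0.98733903,  0.01284108, -0.15810361],
       [ 0.15819406,  0.00635734, -0.98738757]]), 't': array([ -32.33498693,  566.18430804, 1151.40648458])}
{'time': 0.1, 'joint_pos': array([-1.41929538e+00,  3.77974594e-01,  7.97470997e-02,  1.27440191e+00,
        1.47832920e-05,  1.46050848e+00]), 'dq': array([-0.00021153, -0.00221127,  0.00242043, -0.00066389, -0.00038116,
        0.0007275 ]), 'joint_efforts': array([ 2.00445422e-03, -4.64692712e+01,  2.70583212e+01,  1.20325337e-02,
       -1.08276904e-04,  3.01546393e-06]), 'tcp_pos': array([ 148.7417625 , -554.81241159,  230.45830703]), 'ee_rot': array([ 9.91445137e-01,  1.30520879e-01, -1.14952877e-05, -9.16496180e-04]), 'force': array([-0.50661647, -0.30092475, -0.01083876]), 'wrist_torque': array([ 0.05919858, -0.01262545, -0.05106424]), 'finger_gap': 85.10339971724476}
```

View pics/top0.png

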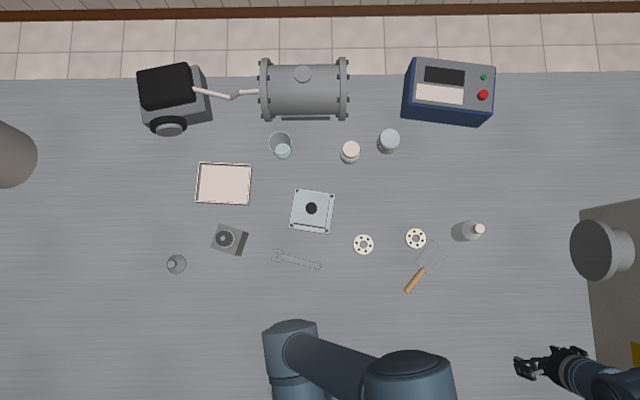

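View pics/scene0.png

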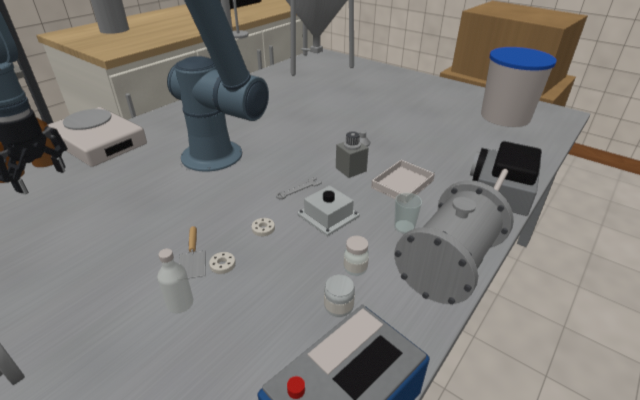

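Two discs are on the bench (top view at 363,244 and 415,238). The plug and block are at (311,208), the shaft and holder at (228,238), and the tray at (223,184).

```bash
cat > h.py <<'E'
import numpy as np,cv2
from plant import bot
from scipy.spatial.transform import Rotation as Ro
def ray(c,u,v,fish=False):
    K=c["intrinsics"]; x=np.array([(u-K[0,2])/K[0,0],(v-K[1,2])/K[1,1]])
    if fish:
        th=np.hypot(*x); d=np.r_[x/max(th,1e-9)*np.sin(th),np.cos(th)]
    else: d=np.r_[x,1]
    R=np.array(c["R"]);return -R.T@c["t"],R.T@d
def onz(c,u,v,z,fish=False):
    o,d=ray(c,u,v,fish); return o+d*(z-o[2])/d[2]
def proj(c,X,fish=False):
    K=c["intrinsics"];p=np.array(c["R"])@X+c["t"]
    if fish:
        r=np.hypot(p[0],p[1]);th=np.arctan2(r,p[2]);q=p[:2]/max(r,1e-9)*th
    else:q=p[:2]/p[2]
    return q*[K[0,0],K[1,1]]+K[:2,2]
E
python3 - <<'E'
from h import *
p,d=bot.camera("top");c=bot.get_calibration("top")
np.set_printoptions(precision=1,suppress=True)
K=c["intrinsics"]
v,u=np.mgrid[:400,:640]
Pc=np.stack([(u-K[0,2])/K[0,0]*d,(v-K[1,2])/K[1,1]*d,d],-1)
W=(Pc-c["t"])@np.array(c["R"])
m=((W[...,2]>9)&(d>0)).astype(np.uint8)
n,l,st,ce=cv2.connectedComponentsWithStats(m)
for i in range(1,n):
    if st[i,4]>40:
        w=W[l==i]; zt=np.percentile(w[:,2],98);t=w[w[:,2]>zt-6]
        print(ce[i],st[i,4],"min",w.min(0),"max",w.max(0),"topc",(t.min(0)+t.max(0))/2,t.mean(0))
# 'boss edges
t=W[(abs(W[...,2]-60)<5)&(abs(u-311)<30)&(abs(v-210)<30)].astype(np.float32)
print(cv2.minAreaRect(t[:,:2]))
t=W[(abs(W[...,2]-92)<6)&(abs(u-230)<25)&(abs(v-238)<25)].astype(np.float32)
print(cv2.minAreaRect(t[:,:2]))
cw=bot.get_calibration("wrist");print(cw,-cw["R"].T@cw["t"],bot.get_state()["tcp_pos"])
E
```

```text
[241.7  94.1] 9593 min [ 775.7 -133.4    9.1] max [994.5 529.5 210.5] topc [898.1   4.7 204.1] [897.1  -0.3 205.3]
[448.3  92.1] 5601 min [ 799.9 -584.9    9.2] max [ 995.2 -310.9  153.5] topc [ 895.3 -449.8  142.8] [ 886.7 -437.   134.9]
[ 14.9 156. ] 1862 min [618.  865.9   9. ] max [814.3 973.9 169.2] topc [731.1 875.2 161. ] [729.6 872.3 159. ]
[388.2 141.2] 459 min [ 716.2 -297.6    9.6] max [ 781.4 -229.7   78.2] topc [ 751.  -262.9   72.8] [ 750.2 -263.7   70.1]
[280.4 143.9] 395 min [698.3  40.8   9.3] max [768.2 108.2 100.6] topc [733.2  74.5  96.1] [733.   74.3  94.8]
[350.  152.7] 367 min [ 682.5 -169.7    9. ] max [ 739.2 -111.2   92.3] topc [ 712.2 -141.4   87.4] [ 712.9 -141.2   85.1]
[222.2 182.2] 477 min [554.3 173.1   9. ] max [693.9 349.4  37.6] topc [624.1 260.6  32.9] [622.4 260.7  30.4]
[311.7 210.8] 1588 min [460.2 -89.6   9. ] max [608.1  54.   90.6] topc [533.6 -17.7  84.2] [533.8 -17.8  81.7]
[602.3 308.2] 13020 min [  70.4 -868.6    9. ] max [ 527.7 -480.   648.9] topc [ 172.2 -513.   612.4] [ 175.3 -516.3  590. ]
[467.1 231. ] 541 min [ 430.4 -504.2   10.2]
[... 346 characters left out ...]
7.9   10.2] max [ 455.5 -145.3   23.1] topc [ 426.  -176.5   18.9] [ 427.7 -177.1   16.9]
[175.8 264.1] 270 min [345.4 376.1   9. ] max [400.5 432.8  55.4] topc [373.1 406.3  51.3] [372.9 406.   50.3]
[414.1 280.5] 187 min [ 277.3 -364.2    9.3] max [ 351.9 -298.3   23.9] topc [ 314.7 -330.3   20.3] [ 310.8 -327.1   19.2]
[348.4 369.1] 10593 min [ -23.4 -204.1    9.6] max [264.8 104.  778.2] topc [ 238.6 -149.2  774. ] [ 238.2 -149.6  773.9]Traceback (most recent call last):
  File "<stdin>", line 16, in <module>
cv2.error: OpenCV(4.12.0) /io/opencv/modules/imgproc/src/convhull.cpp:143: error: (-215:Assertion failed) total >= 0 && (depth == CV_32F || depth == CV_32S) in function 'convexHull'
```

```bash
r='';
python3 -m handwheel '[{"delta_rot":[0,0,0],"offset":[0.1,0.134,0.03],"grip":-1},{"delta_rot":[0,0,0],"offset":[0.1,0.134,0.03],"grip":-1},{"delta_rot":[0,0,0],"offset":[0.1,0.134,0.03],"grip":-1},{"delta_rot":[0,0,0],"offset":[0.1,0.134,0.03],"grip":-1},{"delta_rot":[0,0,0],"offset":[0.1,0.134,0.03],"grip":-1}]' 40
python3 -m handwheel '[{"delta_rot":[0,0,0],"offset":[0.1,0.134,0],"grip":-1},{"delta_rot":[0,0,0],"offset":[0.1,0.134,0],"grip":-1},{"delta_rot":[0,0,0],"offset":[0.1,0.134,0],"grip":-1},{"delta_rot":[0,0,0],"offset":[0.1,0.134,0],"grip":-1},{"delta_rot":[0,0,0],"offset":[0.1,0.134,0],"grip":-1}]'
python3 -m handwheel '[{"delta_rot":[0,0,0],"offset":[0.1,0.134,0],"grip":-1},{"delta_rot":[0,0,0],"offset":[0.1,0.134,0],"grip":-1},{"delta_rot":[0,0,0],"offset":[0.1,0.134,0],"grip":-1},{"delta_rot":[0,0,0],"offset":[0.1,0.134,0],"grip":-1},{"delta_rot":[0,0,0],"offset":[0.1,0.134,0],"grip":-1}]'
python3 -m handwheel '[{"delta_rot":[0,0,0],"offset":[0.085,0.134,0],"grip":-1},{"delta_rot":[0,0,0],"offset":[0.085,0.134,0],"grip":-1},{"delta_rot":[0,0,0],"offset":[0.085,0.134,0],"grip":-1},{"delta_rot":[0,0,0],"offset":[0.085,0.134,0],"grip":-1},{"delta_rot":[0,0,0],"offset":[0.085,0.134,0],"grip":-1}]'
python3 - <<'E'
from h import *
c=bot.get_calibration("wrist");p,d=bot.camera("wrist");cv2.imwrite("pics/w1.png",p)
print(c,-c["R"].T@c["t"]);s=bot.get_state();print(s["tcp_pos"],s["joint_pos"],s["time"])
E
```

```text
time: 0.57
tcp_pos: [251.7, -416.1, 261.9]
ee_rot: [0.991, 0.133, 0.001, -0.002]
force: [-0.5, -0.2, 0.1]
finger_gap: 85.7
time: 0.98
tcp_pos: [353.9, -277.4, 261.8]
ee_rot: [0.991, 0.137, 0.002, -0.003]
force: [0.3, -0.2, -0.9]
finger_gap: 85.6
time: 1.4
tcp_pos: [456.6, -139.2, 261.6]
ee_rot: [0.99, 0.14, 0.003, -0.004]
force: [-1.6, 0.2, 0.2]
finger_gap: 85.5
time: 1.82
tcp_pos: [544.2, -0.8, 260.7]
ee_rot: [0.99, 0.143, 0.003, -0.005]
force: [-0.9, -0.8, 0.1]
finger_gap: 85.2
{'intrinsics': array([[309.70691629,   0.        , 318.65510274],
       [  0.        , 309.70691629, 202.29316315],
       [  0.        ,   0.        ,   1.        ]]), 'R': array([[ 0.28207787, -0.95934272, -0.00967577],
       [-0.92369763, -0.2742948 ,  0.26747908],
       [-0.25925812, -0.06651244, -0.96351509]]), 't': array([-151.6935407 ,  462.58486775,  547.5052674 ])} [612.0231219  17.7744412 402.3300579]
[542.71880007  -3.35902233 260.69784528] [-0.12814163  0.30176134  0.04874928  1.31513976  0.00876491  2.72811644] 1.8667
```

View pics/w1.png

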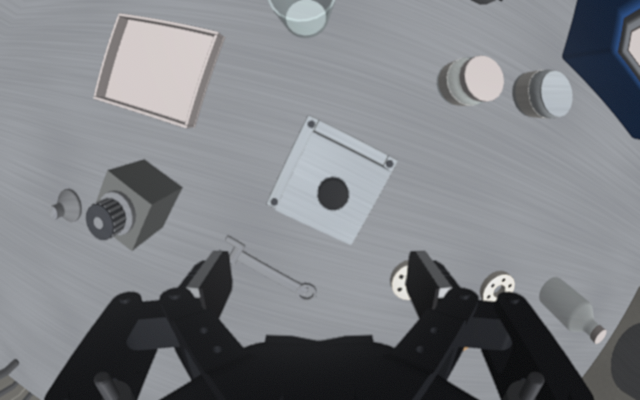

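The wrist view shows the plug at (333,193), centred on the block. j6 is near its limit, so I'll turn the tool half round.

```bash
cat > st.py <<'E'
import sys; from h import *
# usage: st.py yaw x y z -> offset (m) and rotvec (deg) needed
a=[float(x) for x in sys.argv[1:]]; s=bot.get_state()
R=Ro.from_quat(s["ee_rot"]); T=Ro.from_euler("z",a[0],degrees=True)*Ro.from_quat([1,0,0,0])
print("t",round(s["time"],1),"tcp",s["tcp_pos"].round(1),"off",((np.array(a[1:])-s["tcp_pos"])/1000).round(4),"rot",np.degrees((T*R.inv()).as_rotvec()).round(1),"j6",s["joint_pos"][5].round(2),"F",s["force"].round(1),"T",s["wrist_torque"].round(2),"gap",s["finger_gap"].round(1))
E
for i in 1; do
python3 -m handwheel '[{"delta_rot":[0,0,36],"offset":[-0.009,-0.015,0],"grip":-1},{"delta_rot":[0,0,36],"offset":[-0.009,-0.015,0],"grip":-1},{"delta_rot":[0,0,36],"offset":[-0.009,-0.015,0],"grip":-1},{"delta_rot":[0,0,36],"offset":[-0.009,-0.015,0],"grip":-1},{"delta_rot":[0,0,36],"offset":[-0.009,-0.015,0],"grip":-1}]'
python3 -m handwheel '[{"delta_rot":[0,0,36],"offset":[0,0,0],"grip":-1},{"delta_rot":[0,0,36],"offset":[0,0,0],"grip":-1},{"delta_rot":[0,0,36],"offset":[0,0,0],"grip":-1},{"delta_rot":[0,0,36],"offset":[0,0,0],"grip":-1},{"delta_rot":[0,0,36],"offset":[0,0,0],"grip":-1}]'
python3 -m handwheel '[{"delta_rot":[0,0,36],"offset":[0,0,0],"grip":-1},{"delta_rot":[0,0,36],"offset":[0,0,0],"grip":-1},{"delta_rot":[0,0,36],"offset":[0,0,0],"grip":-1},{"delta_rot":[0,0,36],"offset":[0,0,0],"grip":-1},{"delta_rot":[0,0,36],"offset":[0,0,0],"grip":-1}]'
python3 -m handwheel '[{"delta_rot":[0,0,36],"offset":[0,0,0],"grip":-1},{"delta_rot":[0,0,36],"offset":[0,0,0],"grip":-1},{"delta_rot":[0,0,36],"offset":[0,0,0],"grip":-1},{"delta_rot":[0,0,36],"offset":[0,0,0],"grip":-1},{"delta_rot":[0,0,36],"offset":[0,0,0],"grip":-1}]'
done; python3 st.py 180 534 -18 120
```

```text
time: 2.28
tcp_pos: [532.9, -20.4, 260.5]
ee_rot: [0.898, 0.439, 0.001, -0.004]
force: [-0.4, -0.2, -0.6]
finger_gap: 85.3
time: 2.7
tcp_pos: [532.2, -22.4, 260.3]
ee_rot: [0.72, 0.694, -0.001, -0.004]
force: [-0.2, -0.5, 0.2]
finger_gap: 85.0
time: 3.12
tcp_pos: [531.4, -24.4, 260.1]
ee_rot: [0.471, 0.882, -0.003, -0.004]
force: [0.4, 0.7, -1.0]
finger_gap: 85.7
time: 3.53
tcp_pos: [530.6, -26.4, 259.9]
ee_rot: [0.178, 0.984, -0.005, -0.003]
force: [-0.6, -0.3, -0.1]
finger_gap: 85.2Traceback (most recent call last):
  File "st.py", line 5, in <module>
    print("t",round(s["time"],1),"tcp",s["tcp_pos"].round(1),"off",((np.array(a[1:])-s["tcp_pos"])/1000).round(4),"rot",np.degrees((T*R.inv()).as_rotvec()).round(1),"j6",s["joint_pos"][5].round(2),"F",s["force"].round(1),"T",s["wrist_torque"].round(2),"gap",s["finger_gap"].round(1))
                                                                                                                                                                                                                                                                  ^^^^^^^^^^^^^^^^^^^^^
AttributeError: 'float' object has no attribute 'round'
```

```bash
sed -i 's/s\["finger_gap"\].round(1)/round(s["finger_gap"],1)/' st.py
python3 -m handwheel '[{"delta_rot":[0.6,0.2,20.6],"offset":[0.003,0.008,-0.11],"grip":-1},{"delta_rot":[0.6,0.2,20.6],"offset":[0.003,0.008,-0.11],"grip":-1},{"delta_rot":[0.6,0.2,20.6],"offset":[0.003,0.008,-0.11],"grip":-1},{"delta_rot":[0.6,0.2,20.6],"offset":[0.003,0.008,-0.11],"grip":-1},{"delta_rot":[0.6,0.2,20.6],"offset":[0.003,0.008,-0.11],"grip":-1}]'
python3 st.py 180 534 -18 63
python3 - <<'E'
from h import *
c=bot.get_calibration("wrist");p,d=bot.camera("wrist");cv2.imwrite("pics/w2.png",p)
g=cv2.cvtColor(p,cv2.COLOR_BGR2GRAY)
q=proj(c,np.array([534,-18,82.]),True);print(q)
m=((g<70)*255).astype(np.uint8)
cs,_=cv2.findContours(m,0,1)
for k in cs:
    if cv2.contourArea(k)>300:
        (x,y),r=cv2.minEnclosingCircle(k); 
        print((x,y),r,cv2.contourArea(k),onz(c,x,y,82,True))
E
```

```text
time: 3.95
tcp_pos: [531.5, -19.6, 148.9]
ee_rot: [0.001, 1.0, -0.0, -0.007]
force: [0.3, 0.2, 0.4]
finger_gap: 85.7
t 4.0 tcp [531.5 -19.6 148.9] off [ 0.0025  0.0016 -0.0859] rot [ 0.  -0.8  0.1] j6 -0.15 F [0.3 0.2 0.4] T [-0.   -0.01  0.04] gap 85.7
[320.41235883 218.89125781]
(316.5, 383.0) 316.9042663574219 43656.0 [702.50283105 -21.81125577  82.        ]
(321.1361083984375, 218.04733276367188) 24.047813415527344 1622.0 [533.37035218 -17.48546744  82.        ]
(558.0, 154.0) 47.539554595947266 897.0 [479.98801108 183.60967199  82.        ]
(621.0, 125.0) 28.6357421875 567.5 [443.0556825  281.48515295  82.        ]
```

View pics/w2.png

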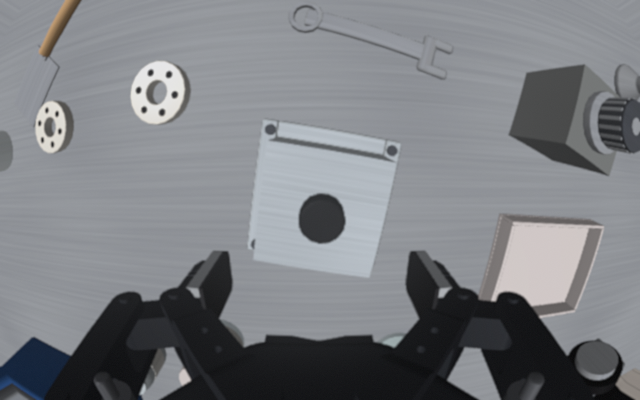

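The plug head is at (321,218), which puts it at about (533.5,-17.5). Next I descend and grip.

```bash

python3 -m handwheel '[{"delta_rot":[0,-0.8,0],"offset":[0.002,0.002,-0.04],"grip":-1},{"delta_rot":[0,-0.8,0],"offset":[0.002,0.002,-0.07],"grip":-1},{"delta_rot":[0,-0.8,0],"offset":[0.002,0.002,-0.085],"grip":-1},{"delta_rot":[0,-0.8,0],"offset":[0.002,0.002,-0.085],"grip":-1},{"delta_rot":[0,-0.8,0],"offset":[0.002,0.002,-0.085],"grip":-1}]'
python3 st.py 180 533.5 -17.5 63
python3 -m handwheel '[{"delta_rot":[0,0,0],"offset":[0,0,0],"grip":0.4},{"delta_rot":[0,0,0],"offset":[0,0,0],"grip":1},{"delta_rot":[0,0,0],"offset":[0,0,0],"grip":1},{"delta_rot":[0,0,0],"offset":[0,0,0],"grip":1},{"delta_rot":[0,0,0],"offset":[0,0,0],"grip":1}]' 30
python3 -m handwheel '[{"delta_rot":[0,0,0],"offset":[0,0,0],"grip":1},{"delta_rot":[0,0,0],"offset":[0,0,0],"grip":1},{"delta_rot":[0,0,0],"offset":[0,0,0],"grip":1},{"delta_rot":[0,0,0],"offset":[0,0,0],"grip":1},{"delta_rot":[0,0,0],"offset":[0,0,0],"grip":1}]'
python3 st.py 180 533.5 -17.5 63
```

```text
time: 4.42
tcp_pos: [536.7, -18.4, 67.6]
ee_rot: [0.002, 1.0, -0.001, 0.003]
force: [-0.4, -0.1, -0.2]
finger_gap: 85.3
t 4.4 tcp [536.7 -18.4  67.6] off [-0.0032  0.0009 -0.0046] rot [0.1 0.3 0.2] j6 -0.15 F [-0.4 -0.1 -0.2] T [ 0.02 -0.03  0.06] gap 85.3
time: 4.83
tcp_pos: [537.7, -18.5, 69.1]
ee_rot: [0.002, 1.0, -0.001, 0.004]
force: [-0.0, -0.1, 6.2]
finger_gap: 34.0
time: 5.25
tcp_pos: [537.7, -18.5, 69.1]
ee_rot: [0.002, 1.0, -0.001, 0.004]
force: [-0.5, 0.2, 1.2]
finger_gap: 33.5
t 5.2 tcp [537.7 -18.5  69.1] off [-0.0042  0.001  -0.0061] rot [0.1 0.5 0.2] j6 -0.15 F [-0.5  0.2  1.2] T [0.05 0.12 0.02] gap 33.5
```

```bash

python3 -m handwheel '[{"delta_rot":[0,0,0],"offset":[0,0,0.03],"grip":1},{"delta_rot":[0,0,0],"offset":[0,0,0.06],"grip":1},{"delta_rot":[0,0,0],"offset":[0,0,0.09],"grip":1},{"delta_rot":[0,0,0],"offset":[0,0,0.1],"grip":1},{"delta_rot":[0,0,0],"offset":[0,0,0.1],"grip":1}]'
python3 -m handwheel '[{"delta_rot":[0,0,0],"offset":[0.008,0.03,0],"grip":1},{"delta_rot":[0,0,0],"offset":[0.02,0.06,0],"grip":1},{"delta_rot":[0,0,0],"offset":[0.03,0.1,0],"grip":1},{"delta_rot":[0,0,0],"offset":[0.04,0.14,0],"grip":1},{"delta_rot":[0,0,0],"offset":[0.04,0.14,0],"grip":1}]'
python3 -m handwheel '[{"delta_rot":[0,0,0],"offset":[0.008,0.03,0],"grip":1},{"delta_rot":[0,0,0],"offset":[0.02,0.06,0],"grip":1},{"delta_rot":[0,0,0],"offset":[0.03,0.1,0],"grip":1},{"delta_rot":[0,0,0],"offset":[0.04,0.14,0],"grip":1},{"delta_rot":[0,0,0],"offset":[0.044,0.14,0],"grip":1}]'
python3 st.py 180 624 260 50
python3 - <<'E'
from h import *
p,d=bot.camera("wrist");cv2.imwrite("pics/w3.png",p)
E
```

```text
time: 5.67
tcp_pos: [540.1, -18.8, 172.1]
ee_rot: [0.002, 1.0, -0.002, 0.007]
force: [-0.1, -0.6, -0.7]
finger_gap: 33.4
time: 6.08
tcp_pos: [580.0, 127.6, 169.5]
ee_rot: [-0.002, 1.0, 0.0, 0.006]
force: [0.2, -0.7, 0.0]
finger_gap: 33.8
time: 6.5
tcp_pos: [623.0, 274.4, 166.0]
ee_rot: [-0.005, 1.0, 0.002, 0.005]
force: [-0.9, -1.2, 0.5]
finger_gap: 33.3
t 6.5 tcp [623.  274.4 166. ] off [ 0.001  -0.0144 -0.116 ] rot [-0.2  0.5 -0.6] j6 0.31 F [-0.9 -1.2  0.5] T [-0.05  0.03  0.01] gap 33.3
```

View pics/w3.png

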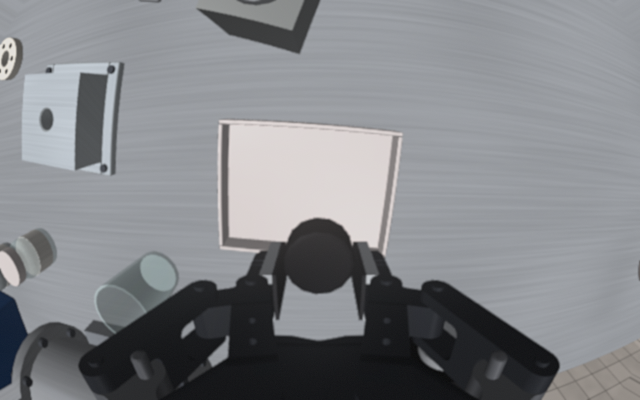

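The plug is held at (320,255) and the tray is at (220-400,120-250). I'll lower it to the tray centre and check the estimate by ray first.

```bash
python3 - <<'E'
from h import *
c=bot.get_calibration("wrist")
for u,v in((219,121),(401,132),(385,255),(220,247)): print(onz(c,u,v,30,True).round())
E
python3 -m handwheel '[{"delta_rot":[-0.2,0.5,-0.6],"offset":[0,-0.014,-0.03],"grip":1},{"delta_rot":[-0.2,0.5,-0.6],"offset":[0,-0.014,-0.06],"grip":1},{"delta_rot":[-0.2,0.5,-0.6],"offset":[0,-0.014,-0.09],"grip":1},{"delta_rot":[-0.2,0.5,-0.6],"offset":[0,-0.014,-0.113],"grip":1},{"delta_rot":[-0.2,0.5,-0.6],"offset":[0,-0.014,-0.113],"grip":1}]'
python3 st.py 180 624 260 50
```

```text
[559. 180.  30.]
[569. 346.  30.]
[691. 339.  30.]
[684. 172.  30.]
time: 6.97
tcp_pos: [617.9, 253.7, 45.2]
ee_rot: [0.001, 1.0, -0.004, -0.006]
force: [-1.3, -1.1, -2.4]
finger_gap: 33.2
t 7.0 tcp [617.9 253.7  45.2] off [0.0061 0.0063 0.0048] rot [ 0.4 -0.7  0.2] j6 0.3 F [-1.3 -1.1 -2.4] T [-0.03  0.02  0.02] gap 33.2
```

```bash

python3 -m handwheel '[{"delta_rot":[0,0,0],"offset":[0,0,0],"grip":0.2},{"delta_rot":[0,0,0],"offset":[0,0,0],"grip":-0.2},{"delta_rot":[0,0,0],"offset":[0,0,0],"grip":-0.6},{"delta_rot":[0,0,0],"offset":[0,0,0],"grip":-1},{"delta_rot":[0,0,0],"offset":[0,0,0],"grip":-1}]'
python3 -m handwheel '[{"delta_rot":[0.4,-0.7,0.2],"offset":[0,0,0.04],"grip":-1},{"delta_rot":[0.4,-0.7,0.2],"offset":[0,0,0.08],"grip":-1},{"delta_rot":[0.4,-0.7,0.2],"offset":[0,0,0.12],"grip":-1},{"delta_rot":[0.4,-0.7,0.2],"offset":[0,0,0.15],"grip":-1},{"delta_rot":[0.4,-0.7,0.2],"offset":[0,0,0.15],"grip":-1}]'
python3 st.py 180 427 -177 160
python3 - <<'E'
from h import *
p,d=bot.camera("wrist");cv2.imwrite("pics/w4.png",p[80:330,150:500])
E
```

```text
time: 7.38
tcp_pos: [619.3, 254.0, 47.1]
ee_rot: [0.001, 1.0, -0.003, -0.004]
force: [0.1, 0.3, -0.3]
finger_gap: 80.9
time: 7.8
tcp_pos: [623.7, 255.5, 207.2]
ee_rot: [-0.0, 1.0, 0.002, 0.009]
force: [1.0, -0.0, 0.7]
finger_gap: 85.6
t 7.8 tcp [623.7 255.5 207.2] off [-0.1967 -0.4325 -0.0472] rot [-0.3  1.1 -0. ] j6 0.29 F [ 1.  -0.   0.7] T [ 0.06 -0.02  0.03] gap 85.6
```

View pics/w4.png

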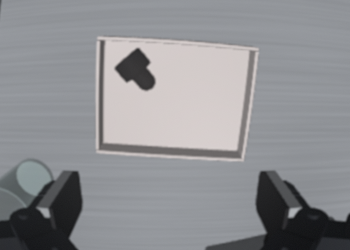

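The plug is lying in the tray (crop, 135,70). On to disc A.

```bash

python3 -m handwheel '[{"delta_rot":[-0.3,1.1,0],"offset":[-0.066,-0.144,0],"grip":-1},{"delta_rot":[-0.3,1.1,0],"offset":[-0.066,-0.144,0],"grip":-1},{"delta_rot":[-0.3,1.1,0],"offset":[-0.066,-0.144,0],"grip":-1},{"delta_rot":[-0.3,1.1,0],"offset":[-0.066,-0.144,0],"grip":-1},{"delta_rot":[-0.3,1.1,0],"offset":[-0.066,-0.144,0],"grip":-1}]'
python3 -m handwheel '[{"delta_rot":[0,0,0],"offset":[-0.066,-0.144,0],"grip":-1},{"delta_rot":[0,0,0],"offset":[-0.066,-0.144,0],"grip":-1},{"delta_rot":[0,0,0],"offset":[-0.066,-0.144,0],"grip":-1},{"delta_rot":[0,0,0],"offset":[-0.066,-0.144,0],"grip":-1},{"delta_rot":[0,0,0],"offset":[-0.066,-0.144,0],"grip":-1}]'
python3 -m handwheel '[{"delta_rot":[0,0,0],"offset":[-0.06,-0.136,-0.06],"grip":-1},{"delta_rot":[0,0,0],"offset":[-0.06,-0.136,-0.06],"grip":-1},{"delta_rot":[0,0,0],"offset":[-0.06,-0.136,-0.06],"grip":-1},{"delta_rot":[0,0,0],"offset":[-0.06,-0.136,-0.06],"grip":-1},{"delta_rot":[0,0,0],"offset":[-0.06,-0.136,-0.06],"grip":-1}]'
cat > disc.py <<'E'
import sys; from h import *
# disc.py z x y: find white disc / dark hole in the wrist view near x y, top face at z
z,x0,y0=map(float,sys.argv[1:4])
c=bot.get_calibration("wrist");p,d=bot.camera("wrist")
if len(sys.argv)>4: cv2.imwrite("pics/%s.png"%sys.argv[4],p)
hsv=cv2.cvtColor(p,cv2.COLOR_BGR2HSV)
q=proj(c,np.array([x0,y0,z]),True);print("expect",q.round())
h,w=p.shape[:2]
for nm,m in (("white",(p.min(2)>185)),("bright200",(p.min(2)>200)),("dark",(p.max(2)<90))):
    cs,_=cv2.findContours((m*255).astype(np.uint8),0,1)
    for k in cs:
        if cv2.contourArea(k)<150: continue
        pts=np.array([onz(c,*a,z,True)[:2] for a in k[:,0].astype(float)],np.float32)
        (cx,cy),r=cv2.minEnclosingCircle(pts)
        if np.hypot(cx-x0,cy-y0)<60 and r<60: 
            e=cv2.fitEllipse(pts);print(nm,"circle",round(cx,1),round(cy,1),"r",round(r,1),"ell",np.round(e[0],1),np.round(e[1],1),"px",k[:,0].mean(0).round())
E
python3 st.py 180 427 -177 40; python3 disc.py 16 427 -177 w5
```

```text
time: 8.27
tcp_pos: [553.8, 106.7, 203.4]
ee_rot: [0.002, 1.0, -0.002, -0.004]
force: [-0.7, 0.1, -0.0]
finger_gap: 85.1
time: 8.68
tcp_pos: [485.2, -41.8, 203.0]
ee_rot: [0.005, 1.0, -0.003, -0.005]
force: [0.5, 0.5, 0.2]
finger_gap: 85.5
time: 9.1
tcp_pos: [421.8, -181.3, 140.1]
ee_rot: [0.009, 1.0, -0.003, -0.007]
force: [0.3, 0.8, 0.1]
finger_gap: 85.5
t 9.1 tcp [ 421.8 -181.3  140.1] off [ 0.0052  0.0043 -0.1001] rot [ 0.4 -0.8  1. ] j6 -0.52 F [0.3 0.8 0.1] T [ 0.02  0.   -0.01] gap 85.5
expect [324. 201.]
white circle 429.1 -177.0 r 31.1 ell [ 429.  -176.8] [60.7 61.1] px [324. 202.]
bright200 circle 428.9 -176.9 r 30.5 ell [ 428.8 -176.7] [59.4 60. ] px [324. 202.]
```

View pics/w5.png

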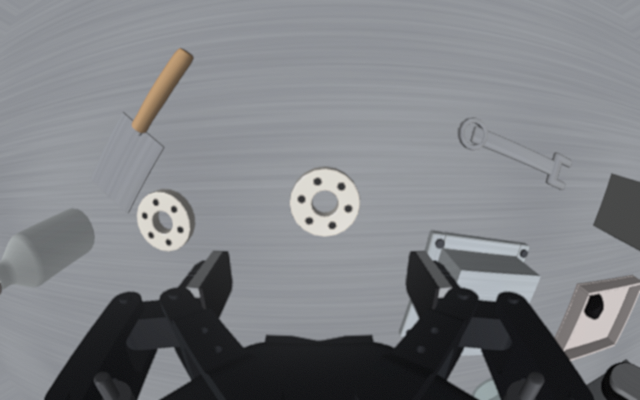

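```bash

python3 -m handwheel '[{"delta_rot":[0.4,-0.8,1],"offset":[0.007,0.004,-0.04],"grip":-1},{"delta_rot":[0.4,-0.8,1],"offset":[0.007,0.004,-0.08],"grip":-1},{"delta_rot":[0.4,-0.8,1],"offset":[0.007,0.004,-0.105],"grip":-1},{"delta_rot":[0.4,-0.8,1],"offset":[0.007,0.004,-0.105],"grip":-1},{"delta_rot":[0.4,-0.8,1],"offset":[0.007,0.004,-0.105],"grip":-1}]'
python3 st.py 180 429 -177 -3
```

```text
time: 9.57
tcp_pos: [429.8, -173.3, 35.6]
ee_rot: [-0.002, 1.0, 0.002, -0.0]
force: [0.3, 0.2, 0.7]
finger_gap: 85.4
t 9.6 tcp [ 429.8 -173.3   35.6] off [-0.0008 -0.0037 -0.0386] rot [-0.2 -0.1 -0.2] j6 -0.53 F [0.3 0.2 0.7] T [-0.08 -0.01  0.  ] gap 85.4
```

```bash

python3 -m handwheel '[{"delta_rot":[-0.2,-0.1,-0.2],"offset":[-0.001,-0.003,-0.015],"grip":-1},{"delta_rot":[-0.2,-0.1,-0.2],"offset":[-0.001,-0.003,-0.03],"grip":-1},{"delta_rot":[-0.2,-0.1,-0.2],"offset":[-0.001,-0.003,-0.037],"grip":-1},{"delta_rot":[-0.2,-0.1,-0.2],"offset":[-0.001,-0.003,-0.037],"grip":-1},{"delta_rot":[-0.2,-0.1,-0.2],"offset":[-0.001,-0.003,-0.037],"grip":-1}]'
python3 st.py 180 429 -177 -3
```

```text
time: 9.98
tcp_pos: [430.0, -176.4, -0.1]
ee_rot: [-0.0, 1.0, 0.0, 0.001]
force: [0.5, 0.4, 0.5]
finger_gap: 85.6
t 10.0 tcp [ 4.300e+02 -1.764e+02 -1.000e-01] off [-0.001  -0.0006 -0.0029] rot [-0.   0.1 -0. ] j6 -0.53 F [0.5 0.4 0.5] T [0.   0.03 0.02] gap 85.6
```

```bash

python3 -m handwheel '[{"delta_rot":[0,0,0],"offset":[-0.001,-0.001,-0.003],"grip":-1},{"delta_rot":[0,0,0],"offset":[-0.001,-0.001,-0.003],"grip":-0.6},{"delta_rot":[0,0,0],"offset":[-0.001,-0.001,-0.003],"grip":-0.2},{"delta_rot":[0,0,0],"offset":[-0.001,-0.001,-0.003],"grip":0.2},{"delta_rot":[0,0,0],"offset":[-0.001,-0.001,-0.003],"grip":1}]' 35
python3 -m handwheel '[{"delta_rot":[0,0,0],"offset":[0,0,0],"grip":1},{"delta_rot":[0,0,0],"offset":[0,0,0],"grip":1},{"delta_rot":[0,0,0],"offset":[0,0,0],"grip":1},{"delta_rot":[0,0,0],"offset":[0,0,0],"grip":1}]'
python3 st.py 180 429 -177 -3; python3 disc.py 16 429 -177 w6
```

```text
time: 10.4
tcp_pos: [429.6, -177.7, -2.2]
ee_rot: [-0.0, 1.0, -0.0, 0.002]
force: [-0.9, 0.8, 5.7]
finger_gap: 61.5
time: 10.73
tcp_pos: [429.5, -177.7, -2.2]
ee_rot: [-0.0, 1.0, -0.0, 0.002]
force: [0.8, 0.9, -0.2]
finger_gap: 61.6
t 10.7 tcp [ 429.5 -177.7   -2.2] off [-0.0005  0.0007 -0.0008] rot [ 0.   0.2 -0. ] j6 -0.53 F [ 0.8  0.9 -0.2] T [ 0.05  0.11 -0.02] gap 61.6
expect [319. 272.]
white circle 428.1 -177.5 r 30.8 ell [ 428.2 -177.5] [60.2 61. ] px [318. 265.]
bright200 circle 428.0 -177.5 r 30.5 ell [ 428.  -177.5] [59.6 60.3] px [318. 265.]
dark circle 408.3 -183.8 r 3.2 ell [ 408.3 -183.8] [6.1 6.2] px [304. 230.]
```

View pics/w6.png

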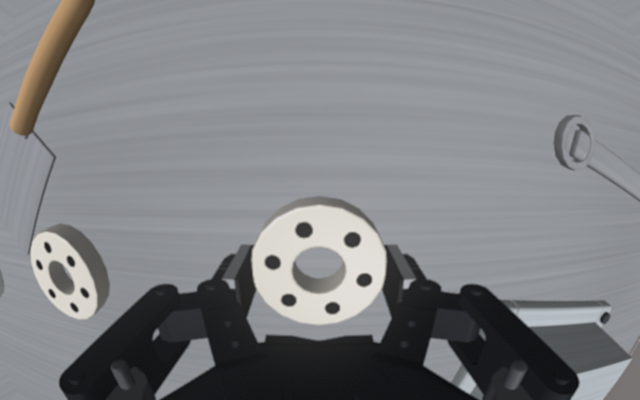

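The disc is gripped, centred at (318,265). I'll lift it and look at the open bore from beside it.

```bash

python3 -m handwheel '[{"delta_rot":[0,0,0],"offset":[0,0,0.03],"grip":1},{"delta_rot":[0,0,0],"offset":[0,0,0.06],"grip":1},{"delta_rot":[0,0,0],"offset":[0,0,0.1],"grip":1},{"delta_rot":[0,0,0],"offset":[0,0,0.14],"grip":1},{"delta_rot":[0,0,0],"offset":[0,0,0.16],"grip":1}]'
python3 -m handwheel '[{"delta_rot":[0,0,0],"offset":[0.02,0.02,0],"grip":1},{"delta_rot":[0,0,0],"offset":[0.045,0.04,0],"grip":1},{"delta_rot":[0,0,0],"offset":[0.07,0.06,0],"grip":1},{"delta_rot":[0,0,0],"offset":[0.085,0.08,0],"grip":1},{"delta_rot":[0,0,0],"offset":[0.085,0.08,0],"grip":1}]'
python3 -m handwheel '[{"delta_rot":[0,0,0],"offset":[0.02,0.02,0],"grip":1},{"delta_rot":[0,0,0],"offset":[0.045,0.04,0],"grip":1},{"delta_rot":[0,0,0],"offset":[0.07,0.06,0],"grip":1},{"delta_rot":[0,0,0],"offset":[0.085,0.08,0],"grip":1},{"delta_rot":[0,0,0],"offset":[0.085,0.08,0],"grip":1}]'
python3 -m handwheel '[{"delta_rot":[0,0,0],"offset":[0,0,0],"grip":1}]'
python3 st.py 180 600 -17.5 150; python3 disc.py 60 534 -18 w7
```

```text
time: 11.2
tcp_pos: [431.1, -178.6, 162.2]
ee_rot: [-0.0, 1.0, -0.002, 0.004]
force: [0.8, -1.4, -2.5]
finger_gap: 61.3
time: 11.62
tcp_pos: [518.6, -95.5, 161.9]
ee_rot: [-0.002, 1.0, -0.001, 0.005]
force: [0.5, -1.4, -1.4]
finger_gap: 61.1
time: 12.03
tcp_pos: [605.8, -12.4, 161.1]
ee_rot: [-0.004, 1.0, 0.0, 0.005]
force: [0.8, -0.3, -1.6]
finger_gap: 61.4
time: 12.12
tcp_pos: [605.6, -12.1, 160.3]
ee_rot: [-0.005, 1.0, 0.0, 0.005]
force: [0.0, 0.2, -0.8]
finger_gap: 61.5
t 12.1 tcp [605.6 -12.1 160.3] off [-0.0056 -0.0054 -0.0103] rot [-0.   0.5 -0.6] j6 -0.14 F [ 0.   0.2 -0.8] T [ 0.02  0.06 -0.1 ] gap 61.5
expect [311. 111.]
```

View pics/w7.png

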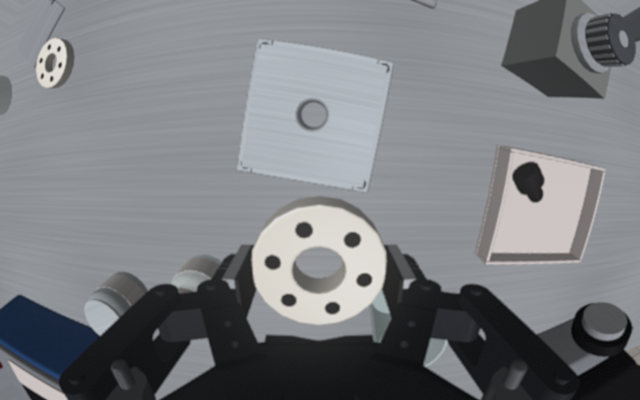

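The bore mouth is at (313,114), and the boss's corners are clear.

```bash
python3 - <<'E'
from h import *
p=cv2.imread("pics/w7.png");c=bot.get_calibration("wrist")
g=cv2.cvtColor(p,cv2.COLOR_BGR2GRAY)
for t in(150,160,165,170):
    m=(g[90:140,290:340]<t).astype(np.uint8)*255
    cs,_=cv2.findContours(m,0,1);k=max(cs,key=cv2.contourArea)[:,0]+[290,90]
    pts=np.array([onz(c,*a,60,True)[:2] for a in k.astype(float)],np.float32)
    print(t,len(k),cv2.minEnclosingCircle(pts),cv2.fitEllipse(pts)[:2])
b=p.astype(int);m=((b[...,0]-b[...,2]>6)&(g>165)).astype(np.uint8)*255
m[:30]=0;m[195:]=0;m[:,:230]=0;m[:,400:]=0
m=cv2.morphologyEx(m,cv2.MORPH_OPEN,np.ones((5,5)))
cs,_=cv2.findContours(m,0,1);k=max(cs,key=cv2.contourArea)[:,0]
pts=np.array([onz(c,*a,60,True)[:2] for a in k.astype(float)],np.float32)
print(cv2.minAreaRect(pts))
q=np.array([onz(c,*a,60,True)[:2] for a in((258,40),(393,63),(367,190),(238,168))]);print(q,q.mean(0))
E
```

```text
150 90 ((536.7168579101562, -17.49628257751465), 12.509041786193848) ((536.7381591796875, -17.507160186767578), (24.088642120361328, 24.440555572509766))
160 93 ((536.650390625, -17.528610229492188), 12.975909233093262) ((536.7071533203125, -17.497169494628906), (24.728511810302734, 25.260910034179688))
165 94 ((536.809326171875, -17.42966651916504), 13.132205963134766) ((536.7256469726562, -17.524641036987305), (25.26641845703125, 25.607872009277344))
170 95 ((536.6927490234375, -17.590288162231445), 13.32988166809082) ((536.7852172851562, -17.535987854003906), (25.488037109375, 26.1534481048584))
((536.6995239257812, -16.409759521484375), (106.00244140625, 106.06350708007812), 80.25275421142578)
[[476.69201799 -59.34524804]
 [493.87928924  45.31215312]
 [596.39711105  27.62164393]
 [578.78211262 -76.58745927]] [536.43763273 -15.74972757]
```

```bash

python3 -m handwheel '[{"delta_rot":[0,0.4,-0.5],"offset":[-0.03,-0.003,-0.01],"grip":1},{"delta_rot":[0,0.4,-0.5],"offset":[-0.06,-0.006,-0.03],"grip":1},{"delta_rot":[0,0.4,-0.5],"offset":[-0.068,-0.006,-0.05],"grip":1},{"delta_rot":[0,0.4,-0.5],"offset":[-0.068,-0.006,-0.07],"grip":1},{"delta_rot":[0,0.4,-0.5],"offset":[-0.068,-0.006,-0.07],"grip":1}]'
python3 -m handwheel '[{"delta_rot":[0,0,0],"offset":[0,0,0],"grip":1}]'
python3 st.py 180 537.4 -17.9 62
```

```text
time: 12.58
tcp_pos: [532.1, -18.4, 86.5]
ee_rot: [0.0, 1.0, 0.001, -0.003]
force: [-0.3, -0.6, -1.8]
finger_gap: 62.0
time: 12.67
tcp_pos: [531.4, -19.2, 86.6]
ee_rot: [0.001, 1.0, 0.001, -0.003]
force: [0.7, 0.2, -1.6]
finger_gap: 61.9
t 12.7 tcp [531.4 -19.2  86.6] off [ 0.006   0.0013 -0.0246] rot [-0.1 -0.4  0.1] j6 -0.15 F [ 0.7  0.2 -1.6] T [-0.01 -0.03  0.05] gap 61.9
```

```bash

python3 -m handwheel '[{"delta_rot":[-0.1,-0.4,0.1],"offset":[0.003,0.001,-0.01],"grip":1},{"delta_rot":[-0.1,-0.4,0.1],"offset":[0.0055,0.001,-0.02],"grip":1},{"delta_rot":[-0.1,-0.4,0.1],"offset":[0.0055,0.001,-0.023],"grip":1},{"delta_rot":[-0.1,-0.4,0.1],"offset":[0.0055,0.001,-0.023],"grip":1},{"delta_rot":[-0.1,-0.4,0.1],"offset":[0.0055,0.001,-0.023],"grip":1}]'
python3 st.py 180 537.4 -17.9 58
```

```text
time: 13.08
tcp_pos: [537.1, -18.3, 63.9]
ee_rot: [0.0, 1.0, 0.0, 0.0]
force: [0.7, 0.1, -1.7]
finger_gap: 61.6
t 13.1 tcp [537.1 -18.3  63.9] off [ 0.0003  0.0004 -0.0059] rot [-0.  0.  0.] j6 -0.15 F [ 0.7  0.1 -1.7] T [-0.01  0.06  0.02] gap 61.6
```

```bash

python3 -m handwheel '[{"delta_rot":[0,0,0],"offset":[0.0003,0.0004,-0.003],"grip":1},{"delta_rot":[0,0,0],"offset":[0.0003,0.0004,-0.0055],"grip":1},{"delta_rot":[0,0,0],"offset":[0.0003,0.0004,-0.0055],"grip":1},{"delta_rot":[0,0,0],"offset":[0.0003,0.0004,-0.0055],"grip":1}]'
python3 st.py 180 537.4 -17.9 58
python3 -m handwheel '[{"delta_rot":[0,0,0],"offset":[0,0,0],"grip":-0.4},{"delta_rot":[0,0,0],"offset":[0,0,0],"grip":-0.7},{"delta_rot":[0,0,0],"offset":[0,0,0],"grip":-1},{"delta_rot":[0,0,0],"offset":[0,0,0],"grip":-1},{"delta_rot":[0,0,0],"offset":[0,0,0],"grip":-1}]'
python3 -m handwheel '[{"delta_rot":[0,0,0],"offset":[0,0,0.04],"grip":-1},{"delta_rot":[0,0,0],"offset":[0,0,0.08],"grip":-1},{"delta_rot":[0,0,0],"offset":[0,0,0.11],"grip":-1},{"delta_rot":[0,0,0],"offset":[0,0,0.11],"grip":-1},{"delta_rot":[0,0,0],"offset":[0,0,0.11],"grip":-1}]'
python3 st.py 180 537.4 -17.9 58;python3 disc.py 76 537 -18; python3 - <<'E'
from h import *
p,d=bot.camera("wrist");c=bot.get_calibration("wrist");q=proj(c,np.array([536.7,-18,76]),True).astype(int)
print(q);cv2.imwrite("pics/w8.png",cv2.resize(p[q[1]-50:q[1]+50,q[0]-60:q[0]+60],None,fx=5,fy=5,interpolation=2))
E
```

```text
time: 13.42
tcp_pos: [537.4, -17.8, 58.3]
ee_rot: [0.0, 1.0, 0.0, -0.0]
force: [0.4, -0.1, -2.4]
finger_gap: 61.1
t 13.4 tcp [537.4 -17.8  58.3] off [ 0.     -0.0001 -0.0003] rot [-0. -0.  0.] j6 -0.15 F [ 0.4 -0.1 -2.4] T [ 0.02 -0.01 -0.01] gap 61.1
time: 13.83
tcp_pos: [537.6, -17.8, 58.6]
ee_rot: [0.0, 1.0, 0.0, 0.0]
force: [-0.4, 0.4, -1.0]
finger_gap: 85.4
time: 14.25
tcp_pos: [539.7, -18.2, 171.0]
ee_rot: [0.0, 1.0, -0.0, 0.003]
force: [-0.2, -0.3, -0.2]
finger_gap: 85.3
t 14.2 tcp [539.7 -18.2 171. ] off [-0.0023  0.0003 -0.113 ] rot [0.  0.3 0. ] j6 -0.15 F [-0.2 -0.3 -0.2] T [ 0.01 -0.    0.01] gap 85.3
expect [318. 199.]
white circle 540.2 -10.7 r 39.2 ell [537.7 -15.1] [59.7 71. ] px [330. 201.]
bright200 circle 537.2 -17.9 r 31.0 ell [537.  -17.7] [59.9 60.9] px [318. 198.]
[317 203]
```

View pics/w8.png

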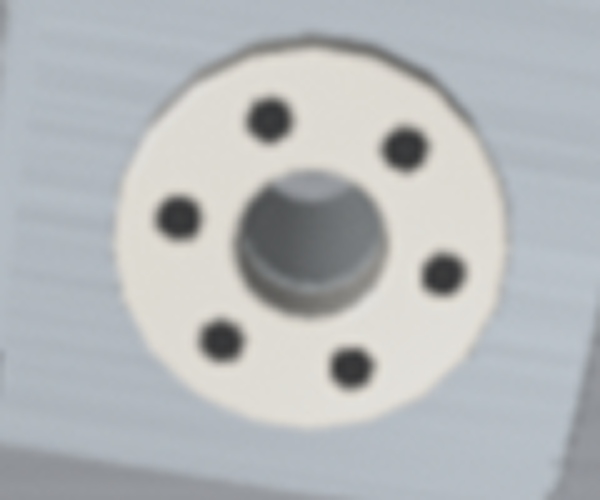

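The disc lies flat. Its bore is in line with the block's within about 0.5 mm: disc at (537.1,-17.8), bore at (536.7,-17.5). Next is disc B.

```bash

python3 -m handwheel '[{"delta_rot":[0,0.3,0],"offset":[-0.045,-0.15,0],"grip":-1},{"delta_rot":[0,0.3,0],"offset":[-0.045,-0.15,0],"grip":-1},{"delta_rot":[0,0.3,0],"offset":[-0.045,-0.15,0],"grip":-1},{"delta_rot":[0,0.3,0],"offset":[-0.045,-0.15,0],"grip":-1},{"delta_rot":[0,0.3,0],"offset":[-0.045,-0.15,0],"grip":-1}]'
python3 -m handwheel '[{"delta_rot":[0,0,0],"offset":[-0.045,-0.15,0],"grip":-1},{"delta_rot":[0,0,0],"offset":[-0.045,-0.15,0],"grip":-1},{"delta_rot":[0,0,0],"offset":[-0.045,-0.15,-0.02],"grip":-1},{"delta_rot":[0,0,0],"offset":[-0.045,-0.15,-0.03],"grip":-1},{"delta_rot":[0,0,0],"offset":[-0.045,-0.15,-0.03],"grip":-1}]'
python3 st.py 180 443.5 -341 140
python3 disc.py 16 443.5 -341 w9
```

```text
time: 14.77
tcp_pos: [489.4, -172.1, 165.8]
ee_rot: [0.003, 1.0, -0.0, -0.005]
force: [-0.3, -0.6, -0.5]
finger_gap: 85.4
time: 15.18
tcp_pos: [440.8, -325.6, 131.1]
ee_rot: [0.007, 1.0, 0.0, -0.008]
force: [-0.1, -0.2, -0.4]
finger_gap: 85.4
t 15.2 tcp [ 440.8 -325.6  131.1] off [ 0.0027 -0.0154  0.0089] rot [-0.1 -0.9  0.8] j6 -0.73 F [-0.1 -0.2 -0.4] T [ 0.01 -0.01  0.02] gap 85.4
expect [300. 202.]
white circle 446.1 -340.4 r 31.1 ell [ 446.  -340.4] [60.7 61.2] px [301. 204.]
bright200 circle 445.8 -340.5 r 30.6 ell [ 445.9 -340.3] [59.4 60.1] px [301. 203.]
```

View pics/w9.png

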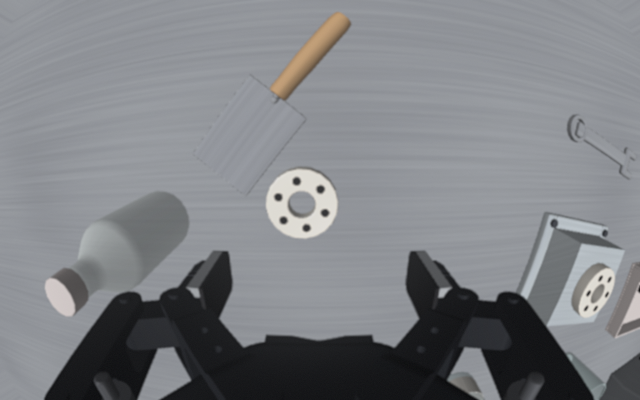

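Disc B is at (301,204), which is (445.9,-340.4). The trowel's corner is close on its left, so I'll turn the jaws 30°.

```bash

python3 -m handwheel '[{"delta_rot":[-0.1,-0.9,31],"offset":[0.005,-0.015,-0.02],"grip":-1},{"delta_rot":[-0.1,-0.9,31],"offset":[0.005,-0.015,-0.05],"grip":-1},{"delta_rot":[-0.1,-0.9,31],"offset":[0.005,-0.015,-0.08],"grip":-1},{"delta_rot":[-0.1,-0.9,31],"offset":[0.005,-0.015,-0.09],"grip":-1},{"delta_rot":[-0.1,-0.9,31],"offset":[0.005,-0.015,-0.09],"grip":-1}]'
python3 st.py 210 446.2 -340.7 -2
```

```text
time: 15.65
tcp_pos: [443.9, -333.2, 37.4]
ee_rot: [-0.265, 0.964, 0.003, -0.002]
force: [0.1, 0.5, 0.5]
finger_gap: 85.4
t 15.7 tcp [ 443.9 -333.2   37.4] off [ 0.0023 -0.0075 -0.0394] rot [-0.3 -0.3 -0.7] j6 -1.29 F [0.1 0.5 0.5] T [-0.02 -0.01 -0.03] gap 85.4
```

```bash

python3 -m handwheel '[{"delta_rot":[-0.3,-0.3,-0.7],"offset":[0.002,-0.007,0],"grip":-1},{"delta_rot":[-0.3,-0.3,-0.7],"offset":[0.002,-0.007,-0.015],"grip":-1},{"delta_rot":[-0.3,-0.3,-0.7],"offset":[0.002,-0.007,-0.03],"grip":-1},{"delta_rot":[-0.3,-0.3,-0.7],"offset":[0.002,-0.007,-0.038],"grip":-1},{"delta_rot":[-0.3,-0.3,-0.7],"offset":[0.002,-0.007,-0.038],"grip":-1}]'
python3 st.py 210 446.2 -340.7 -2
```

```text
time: 16.07
tcp_pos: [444.9, -338.2, -2.6]
ee_rot: [-0.259, 0.966, 0.002, -0.001]
force: [-0.8, 1.0, 0.9]
finger_gap: 85.6
t 16.1 tcp [ 444.9 -338.2   -2.6] off [ 0.0013 -0.0025  0.0006] rot [-0.2 -0.2  0. ] j6 -1.29 F [-0.8  1.   0.9] T [-0.    0.03 -0.01] gap 85.6
```

```bash

python3 -m handwheel '[{"delta_rot":[-0.2,-0.2,0],"offset":[0.0013,-0.0025,0.0006],"grip":-1},{"delta_rot":[-0.2,-0.2,0],"offset":[0.0013,-0.0025,0.0006],"grip":-0.8},{"delta_rot":[-0.2,-0.2,0],"offset":[0.0013,-0.0025,0.0006],"grip":-0.3},{"delta_rot":[-0.2,-0.2,0],"offset":[0.0013,-0.0025,0.0006],"grip":0.2},{"delta_rot":[-0.2,-0.2,0],"offset":[0.0013,-0.0025,0.0006],"grip":1}]'
python3 -m handwheel '[{"delta_rot":[0,0,0],"offset":[0,0,0],"grip":1},{"delta_rot":[0,0,0],"offset":[0,0,0],"grip":1},{"delta_rot":[0,0,0],"offset":[0,0,0],"grip":1},{"delta_rot":[0,0,0],"offset":[0,0,0],"grip":1}]'
python3 st.py 210 446.2 -340.7 -2; python3 disc.py 16 446 -340.7
```

```text
time: 16.48
tcp_pos: [446.8, -341.0, -0.5]
ee_rot: [-0.259, 0.966, -0.001, 0.001]
force: [-1.2, 1.6, 4.8]
finger_gap: 62.8
time: 16.82
tcp_pos: [446.9, -341.1, -0.5]
ee_rot: [-0.259, 0.966, -0.001, 0.001]
force: [0.2, -0.5, 0.3]
finger_gap: 62.4
t 16.8 tcp [ 446.9 -341.1   -0.5] off [-0.0007  0.0004 -0.0015] rot [0.1 0.1 0. ] j6 -1.29 F [ 0.2 -0.5  0.3] T [ 0.08  0.05 -0.02] gap 62.4
expect [321. 270.]
white circle 446.0 -342.2 r 30.8 ell [ 446.  -342.2] [60.5 61. ] px [318. 263.]
bright200 circle 445.9 -342.2 r 30.6 ell [ 446.  -342.3] [60.  60.5] px [318. 263.]
```

```bash

python3 -m handwheel '[{"delta_rot":[0,0,0],"offset":[0,0,0.03],"grip":1},{"delta_rot":[0,0,0],"offset":[0,0,0.06],"grip":1},{"delta_rot":[0,0,0],"offset":[0,0,0.1],"grip":1},{"delta_rot":[0,0,0],"offset":[0,0,0.14],"grip":1},{"delta_rot":[0,0,0],"offset":[0,0,0.14],"grip":1}]'
python3 -m handwheel '[{"delta_rot":[0,0,0],"offset":[0.01,0.035,0],"grip":1},{"delta_rot":[0,0,0],"offset":[0.02,0.07,0],"grip":1},{"delta_rot":[0,0,0],"offset":[0.03,0.11,0],"grip":1},{"delta_rot":[0,0,0],"offset":[0.04,0.15,0],"grip":1},{"delta_rot":[0,0,0],"offset":[0.045,0.155,0],"grip":1}]'
python3 -m handwheel '[{"delta_rot":[0,0,0],"offset":[0.01,0.035,0],"grip":1},{"delta_rot":[0,0,0],"offset":[0.02,0.07,0],"grip":1},{"delta_rot":[0,0,0],"offset":[0.03,0.11,0],"grip":1},{"delta_rot":[0,0,0],"offset":[0.04,0.15,0],"grip":1},{"delta_rot":[0,0,0],"offset":[0.045,0.155,0],"grip":1}]'
python3 st.py 210 537.2 -17.5 110
```

```text
time: 17.28
tcp_pos: [450.7, -344.6, 147.8]
ee_rot: [-0.259, 0.966, -0.007, 0.004]
force: [1.3, -1.3, -0.7]
finger_gap: 62.6
time: 17.7
tcp_pos: [495.3, -183.5, 147.3]
ee_rot: [-0.261, 0.965, -0.004, 0.004]
force: [-1.0, -0.1, -1.9]
finger_gap: 62.6
time: 18.12
tcp_pos: [540.5, -22.7, 146.9]
ee_rot: [-0.265, 0.964, -0.003, 0.005]
force: [-0.2, -1.0, -1.7]
finger_gap: 62.2
t 18.1 tcp [540.5 -22.7 146.9] off [-0.0033  0.0052 -0.0369] rot [ 0.2  0.6 -0.7] j6 -0.69 F [-0.2 -1.  -1.7] T [-0.03  0.02  0.01] gap 62.2
```

```bash

python3 -m handwheel '[{"delta_rot":[0.2,0.6,-0.7],"offset":[-0.003,0.005,-0.02],"grip":1},{"delta_rot":[0.2,0.6,-0.7],"offset":[-0.003,0.005,-0.04],"grip":1},{"delta_rot":[0.2,0.6,-0.7],"offset":[-0.003,0.005,-0.058],"grip":1},{"delta_rot":[0.2,0.6,-0.7],"offset":[-0.003,0.005,-0.058],"grip":1},{"delta_rot":[0.2,0.6,-0.7],"offset":[-0.003,0.005,-0.058],"grip":1}]'
python3 st.py 210 537.2 -17.5 81
```

```text
time: 18.53
tcp_pos: [536.3, -18.0, 87.9]
ee_rot: [-0.259, 0.966, 0.001, -0.002]
force: [-1.1, 0.0, -1.2]
finger_gap: 62.5
t 18.5 tcp [536.3 -18.   87.9] off [ 0.0009  0.0005 -0.0069] rot [-0.1 -0.2  0. ] j6 -0.68 F [-1.1  0.  -1.2] T [-0.01 -0.02 -0.  ] gap 62.5
```

```bash

python3 -m handwheel '[{"delta_rot":[-0.1,-0.2,0],"offset":[0.0007,0.0005,-0.004],"grip":1},{"delta_rot":[-0.1,-0.2,0],"offset":[0.0007,0.0005,-0.008],"grip":1},{"delta_rot":[-0.1,-0.2,0],"offset":[0.0007,0.0005,-0.01],"grip":1},{"delta_rot":[-0.1,-0.2,0],"offset":[0.0007,0.0005,-0.01],"grip":1},{"delta_rot":[-0.1,-0.2,0],"offset":[0.0007,0.0005,-0.01],"grip":1}]'
python3 st.py 210 537.2 -17.5 75.5
```

```text
time: 18.95
tcp_pos: [537.2, -17.6, 78.2]
ee_rot: [-0.259, 0.966, -0.0, 0.0]
force: [-0.5, -0.8, -1.9]
finger_gap: 62.5
t 18.9 tcp [537.2 -17.6  78.2] off [ 0.      0.0001 -0.0027] rot [0. 0. 0.] j6 -0.67 F [-0.5 -0.8 -1.9] T [ 0.02  0.02 -0.06] gap 62.5
```

```bash

python3 -m handwheel '[{"delta_rot":[0,0,0],"offset":[0,0,-0.002],"grip":1},{"delta_rot":[0,0,0],"offset":[0,0,-0.0027],"grip":1},{"delta_rot":[0,0,0],"offset":[0,0,-0.0027],"grip":1},{"delta_rot":[0,0,0],"offset":[0,0,-0.0027],"grip":1}]'
python3 st.py 210 537.2 -17.5 75.5
python3 -m handwheel '[{"delta_rot":[0,0,0],"offset":[0,0,0],"grip":-0.4},{"delta_rot":[0,0,0],"offset":[0,0,0],"grip":-0.7},{"delta_rot":[0,0,0],"offset":[0,0,0],"grip":-1},{"delta_rot":[0,0,0],"offset":[0,0,0],"grip":-1},{"delta_rot":[0,0,0],"offset":[0,0,0],"grip":-1}]'
python3 -m handwheel '[{"delta_rot":[0,0,0],"offset":[0,0,0.04],"grip":-1},{"delta_rot":[0,0,0],"offset":[0,0,0.08],"grip":-1},{"delta_rot":[0,0,0],"offset":[0,0,0.11],"grip":-1},{"delta_rot":[0,0,0],"offset":[0,0,0.11],"grip":-1},{"delta_rot":[0,0,0],"offset":[0,0,0.11],"grip":-1}]'
python3 st.py 180 443 229.5 200;python3 disc.py 92 537 -18; python3 - <<'E'
from h import *
p,d=bot.camera("wrist");c=bot.get_calibration("wrist");q=proj(c,np.array([536.7,-18,92]),True).astype(int)
print(q);cv2.imwrite("pics/w10.png",cv2.resize(p[q[1]-50:q[1]+50,q[0]-60:q[0]+60],None,fx=5,fy=5,interpolation=2))
E
```

```text
time: 19.28
tcp_pos: [537.2, -17.6, 75.6]
ee_rot: [-0.259, 0.966, -0.0, 0.0]
force: [-0.1, -0.5, -1.6]
finger_gap: 62.3
t 19.3 tcp [537.2 -17.6  75.6] off [-0.      0.0001 -0.0001] rot [0. 0. 0.] j6 -0.67 F [-0.1 -0.5 -1.6] T [ 0.07 -0.04 -0.05] gap 62.3
time: 19.7
tcp_pos: [537.5, -17.6, 75.8]
ee_rot: [-0.259, 0.966, -0.001, 0.0]
force: [0.8, 0.4, -0.6]
finger_gap: 85.2
time: 20.12
tcp_pos: [539.5, -17.9, 188.2]
ee_rot: [-0.259, 0.966, -0.002, 0.003]
force: [0.4, -0.2, -0.2]
finger_gap: 85.1
t 20.1 tcp [539.5 -17.9 188.2] off [-0.0965  0.2474  0.0118] rot [  0.2   0.3 -30. ] j6 -0.67 F [ 0.4 -0.2 -0.2] T [-0.05  0.01  0.02] gap 85.1
expect [321. 199.]
white circle 537.1 -14.7 r 34.8 ell [537.6 -17.4] [60.8 64.8] px [325. 202.]
bright200 circle 537.2 -18.2 r 30.9 ell [537.3 -18.4] [59.9 60.8] px [321. 198.]
[318 203]
```

View pics/w10.png

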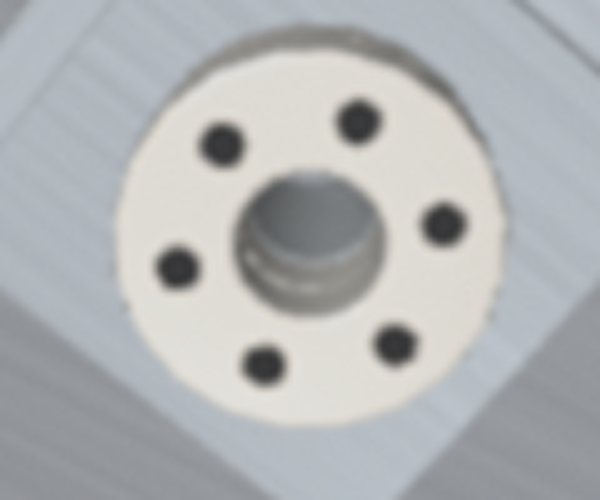

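Two discs are stacked with their bores in line: disc 2 at (537.2,-18.3), disc 1 at (537.1,-17.8). Now for the shaft, approached with the wrist wound back so it can turn clockwise.

```bash

python3 -m handwheel '[{"delta_rot":[0.2,0.3,35],"offset":[-0.032,0.085,0.01],"grip":-1},{"delta_rot":[0.2,0.3,35],"offset":[-0.032,0.085,0.01],"grip":-1},{"delta_rot":[0.2,0.3,35],"offset":[-0.032,0.085,0.01],"grip":-1},{"delta_rot":[0.2,0.3,35],"offset":[-0.032,0.085,0.01],"grip":-1},{"delta_rot":[0.2,0.3,35],"offset":[-0.032,0.085,0.01],"grip":-1}]'
python3 -m handwheel '[{"delta_rot":[0,0,35],"offset":[-0.032,0.085,0],"grip":-1},{"delta_rot":[0,0,35],"offset":[-0.032,0.085,0],"grip":-1},{"delta_rot":[0,0,35],"offset":[-0.032,0.085,0],"grip":-1},{"delta_rot":[0,0,35],"offset":[-0.032,0.085,0],"grip":-1},{"delta_rot":[0,0,35],"offset":[-0.032,0.085,0],"grip":-1}]'
python3 -m handwheel '[{"delta_rot":[0,0,17],"offset":[-0.032,0.07,0],"grip":-1},{"delta_rot":[0,0,17],"offset":[-0.032,0.07,0],"grip":-1},{"delta_rot":[0,0,17],"offset":[-0.032,0.07,0],"grip":-1},{"delta_rot":[0,0,17],"offset":[-0.032,0.07,0],"grip":-1},{"delta_rot":[0,0,17],"offset":[-0.032,0.07,0],"grip":-1}]'
python3 -m handwheel '[{"delta_rot":[0,0,0],"offset":[0,0,0],"grip":-1}]'
python3 st.py 297 443 229.5 150;python3 disc.py 135 443 229.5 w11
```

```text
time: 20.63
tcp_pos: [503.0, 68.5, 193.1]
ee_rot: [-0.54, 0.841, 0.003, -0.004]
force: [-0.8, -0.3, -1.0]
finger_gap: 85.5
time: 21.05
tcp_pos: [469.0, 154.3, 190.9]
ee_rot: [0.771, -0.637, -0.003, 0.006]
force: [-0.4, 1.1, -0.1]
finger_gap: 85.4
time: 21.47
tcp_pos: [435.8, 224.0, 189.3]
ee_rot: [0.857, -0.516, -0.003, 0.008]
force: [-0.1, -0.2, -0.5]
finger_gap: 85.3
time: 21.55
tcp_pos: [435.8, 223.2, 188.6]
ee_rot: [0.856, -0.517, -0.003, 0.008]
force: [-0.5, -0.0, 0.8]
finger_gap: 85.8
t 21.6 tcp [435.8 223.2 188.6] off [ 0.0072  0.0063 -0.0386] rot [ 0.6 -0.8 -0.7] j6 -1.71 F [-0.5 -0.   0.8] T [-0.   -0.04 -0.01] gap 85.8
expect [306. 226.]
dark circle 447.2 227.2 r 23.8 ell [447.2 228.2] [40.6 45.4] px [303. 214.]
dark circle 454.3 208.6 r 35.5 ell [470.9 174.9] [25.9 26.2] px [306. 166.]
```

View pics/w11.png

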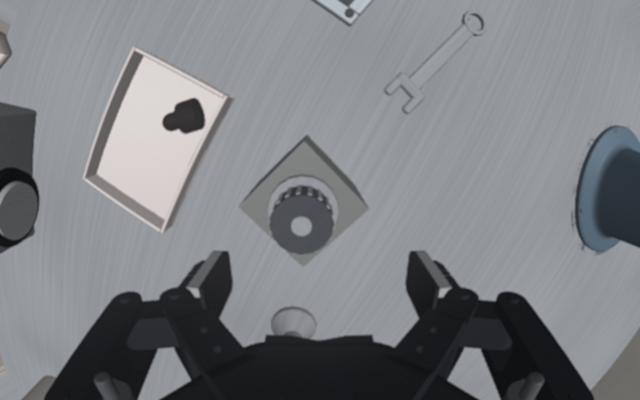

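The knob's top is centred near (301,221).

```bash
python3 - <<'E'
from h import *
c=bot.get_calibration("wrist");p=cv2.imread("pics/w11.png");g=cv2.cvtColor(p,cv2.COLOR_BGR2GRAY)
k=cv2.HoughCircles(cv2.medianBlur(g[170:270,240:370],3),cv2.HOUGH_GRADIENT,1.5,20,param1=80,param2=20,minRadius=24,maxRadius=40)
for x,y,r in k[0][:3]: print(x+240,y+170,r,onz(c,x+240,y+170,135,True))
for m,n in((301,227),(301,221)):print(onz(c,m,n,135,True))
# bright centre spot
m=(g[210:240,285:320]>120).astype(np.uint8);M=cv2.moments(m,True);u,v=M['m10']/M['m00']+285,M['m01']/M['m00']+210;print(u,v,onz(c,u,v,135,True))
E
```

```text
302.25 221.75 32.55 [446.38183419 227.32789827 135.        ]
284.25 203.75 34.2 [462.50980115 221.61452998 135.        ]
327.75 200.75 30.9 [438.13779811 206.70082359 135.        ]
[445.44818749 231.05345202 135.        ]
[447.35964455 227.23825035 135.        ]
300.95625 225.9 [445.82647274 230.36337808 135.        ]
```

```bash

python3 -m handwheel '[{"delta_rot":[0.6,-0.8,-0.7],"offset":[0.0095,0.006,-0.01],"grip":-1},{"delta_rot":[0.6,-0.8,-0.7],"offset":[0.0095,0.006,-0.03],"grip":-1},{"delta_rot":[0.6,-0.8,-0.7],"offset":[0.0095,0.006,-0.055],"grip":-1},{"delta_rot":[0.6,-0.8,-0.7],"offset":[0.0095,0.006,-0.076],"grip":-1},{"delta_rot":[0.6,-0.8,-0.7],"offset":[0.0095,0.006,-0.076],"grip":-1}]'
python3 st.py 297 445.5 229 107; python3 - <<'E'
from h import *
c=bot.get_calibration("wrist");p,d=bot.camera("wrist");cv2.imwrite("pics/w12.png",p)
E
```

```text
time: 22.02
tcp_pos: [442.2, 226.8, 108.2]
ee_rot: [0.852, -0.524, -0.003, 0.004]
force: [-0.7, -0.1, -0.1]
finger_gap: 85.2
t 22.0 tcp [442.2 226.8 108.2] off [ 0.0033  0.0022 -0.0012] rot [ 0.2 -0.5  0.1] j6 -1.69 F [-0.7 -0.1 -0.1] T [-0.03  0.04 -0.01] gap 85.2
```

View pics/w12.png

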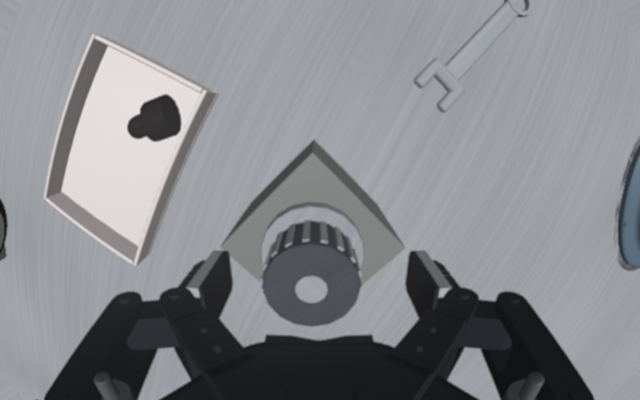

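```bash
python3 - <<'E'
from h import *
c=bot.get_calibration("wrist");print(onz(c,312,290,135,True),proj(c,np.array([442.2,226.8,135]),True))
E
```

```text
[445.89269697 232.16310635 135.        ] [325.09467924 283.95806407]
```

```bash

python3 -m handwheel '[{"delta_rot":[0.2,-0.5,0],"offset":[0.003,0.004,-0.001],"grip":-1},{"delta_rot":[0.2,-0.5,0],"offset":[0.003,0.004,-0.001],"grip":-1},{"delta_rot":[0.2,-0.5,0],"offset":[0.003,0.004,-0.001],"grip":-0.3},{"delta_rot":[0.2,-0.5,0],"offset":[0.003,0.004,-0.001],"grip":0.2},{"delta_rot":[0.2,-0.5,0],"offset":[0.003,0.004,-0.001],"grip":1}]' 25
python3 st.py 297 445.5 231 107
python3 -m handwheel '[{"delta_rot":[0,0,0],"offset":[0,0,0],"grip":1},{"delta_rot":[0,0,0],"offset":[0,0,0],"grip":1},{"delta_rot":[0,0,0],"offset":[0,0,0],"grip":1},{"delta_rot":[0,0,0],"offset":[0,0,0],"grip":1}]' 80
python3 st.py 297 445.5 231 107
```

```text
time: 22.48
tcp_pos: [446.8, 231.6, 110.2]
ee_rot: [0.852, -0.523, 0.001, -0.002]
force: [-0.3, 0.6, 0.2]
finger_gap: 51.7
t 22.5 tcp [446.8 231.6 110.2] off [-0.0013 -0.0006 -0.0032] rot [-0.1  0.2  0.1] j6 -1.69 F [-0.3  0.6  0.2] T [ 0.04  0.03 -0.  ] gap 51.7
time: 22.82
tcp_pos: [446.2, 231.3, 110.8]
ee_rot: [0.852, -0.523, 0.001, -0.001]
force: [-4.1, -0.9, 5.8]
finger_gap: 41.5
t 22.8 tcp [446.2 231.3 110.8] off [-0.0007 -0.0003 -0.0038] rot [-0.   0.2  0.1] j6 -1.69 F [-4.1 -0.9  5.8] T [-0.39  0.81  0.04] gap 41.5
```

```bash

python3 -m handwheel '[{"delta_rot":[0,0,0],"offset":[0,0,0.01],"grip":1},{"delta_rot":[0,0,0],"offset":[0,0,0.02],"grip":1},{"delta_rot":[0,0,0],"offset":[0,0,0.03],"grip":1},{"delta_rot":[0,0,0],"offset":[0,0,0.04],"grip":1},{"delta_rot":[0,0,0],"offset":[0,0,0.05],"grip":1}]'
python3 st.py 297 446.2 231.3 230
python3 -m handwheel '[{"delta_rot":[0,0,0],"offset":[0,0,0.015],"grip":1},{"delta_rot":[0,0,0],"offset":[0,0,0.03],"grip":1},{"delta_rot":[0,0,0],"offset":[0,0,0.045],"grip":1},{"delta_rot":[0,0,0],"offset":[0,0,0.06],"grip":1},{"delta_rot":[0,0,0],"offset":[0,0,0.07],"grip":1}]'
python3 st.py 297 446.2 231.3 230; python3 - <<'E'
from h import *
c=bot.get_calibration("wrist");p,d=bot.camera("wrist");cv2.imwrite("pics/w13.png",p)
E
```

```text
time: 23.23
tcp_pos: [446.1, 231.3, 161.5]
ee_rot: [0.852, -0.523, 0.001, -0.001]
force: [1.2, 0.2, -6.0]
finger_gap: 41.7
t 23.2 tcp [446.1 231.3 161.5] off [0.0001 0.     0.0685] rot [-0.   0.2  0.1] j6 -1.69 F [ 1.2  0.2 -6. ] T [0.03 0.02 0.03] gap 41.7
time: 23.65
tcp_pos: [446.7, 231.5, 233.6]
ee_rot: [0.852, -0.523, 0.002, -0.002]
force: [1.1, 0.6, -6.5]
finger_gap: 41.7
t 23.6 tcp [446.7 231.5 233.6] off [-0.0005 -0.0002 -0.0036] rot [-0.1  0.3  0.1] j6 -1.69 F [ 1.1  0.6 -6.5] T [ 0.09  0.   -0.01] gap 41.7
```

View pics/w13.png

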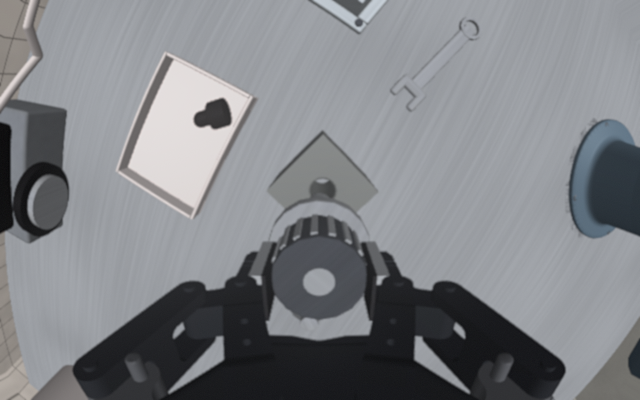

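The shaft is out and upright, with the knob at (319,282). I'll carry it over the stack.

```bash

python3 - <<'E'
from h import *
c=bot.get_calibration("wrist");s=bot.get_state();t=s["tcp_pos"];A=Ro.from_quat(s["ee_rot"]).as_matrix()
a=onz(c,319,282,t[2]+24.2,True);print(a-t, A.T@(a-t),proj(c,t+[0,0,24.2],True))
E
python3 -m handwheel '[{"delta_rot":[-0.1,0.3,0],"offset":[0.01,-0.025,0],"grip":1},{"delta_rot":[-0.1,0.3,0],"offset":[0.02,-0.055,0],"grip":1},{"delta_rot":[-0.1,0.3,0],"offset":[0.03,-0.085,0],"grip":1},{"delta_rot":[-0.1,0.3,0],"offset":[0.04,-0.115,0],"grip":1},{"delta_rot":[-0.1,0.3,0],"offset":[0.045,-0.125,0],"grip":1}]'
python3 -m handwheel '[{"delta_rot":[0,0,0],"offset":[0.01,-0.025,0],"grip":1},{"delta_rot":[0,0,0],"offset":[0.02,-0.055,0],"grip":1},{"delta_rot":[0,0,0],"offset":[0.03,-0.085,0],"grip":1},{"delta_rot":[0,0,0],"offset":[0.04,-0.115,0],"grip":1},{"delta_rot":[0,0,0],"offset":[0.045,-0.122,0],"grip":1}]'
python3 st.py 297 537.1 -18 205
```

```text
[ 1.36826496 -0.08258182 24.2       ] [  0.7242795   -1.37142813 -24.18912096] [321.71565357 283.35752593]
time: 24.12
tcp_pos: [493.5, 103.0, 234.8]
ee_rot: [0.851, -0.525, 0.002, 0.0]
force: [-0.5, 0.2, -7.2]
finger_gap: 41.9
time: 24.53
tcp_pos: [539.6, -23.6, 234.3]
ee_rot: [0.85, -0.527, 0.003, 0.002]
force: [0.5, 0.7, -5.5]
finger_gap: 41.7
t 24.5 tcp [539.6 -23.6 234.3] off [-0.0025  0.0056 -0.0293] rot [0.4 0.2 0.6] j6 -2.19 F [ 0.5  0.7 -5.5] T [ 0.13 -0.05  0.03] gap 41.7
```

```bash

python3 -m handwheel '[{"delta_rot":[0.4,0.2,0.6],"offset":[-0.0025,0.0055,-0.01],"grip":1},{"delta_rot":[0.4,0.2,0.6],"offset":[-0.0025,0.0055,-0.018],"grip":1},{"delta_rot":[0.4,0.2,0.6],"offset":[-0.0025,0.0055,-0.026],"grip":1},{"delta_rot":[0.4,0.2,0.6],"offset":[-0.0025,0.0055,-0.026],"grip":1},{"delta_rot":[0.4,0.2,0.6],"offset":[-0.0025,0.0055,-0.026],"grip":1}]'
python3 st.py 297 537.1 -18 205
```

```text
time: 24.95
tcp_pos: [535.7, -16.8, 207.1]
ee_rot: [0.853, -0.522, -0.002, 0.0]
force: [0.1, -0.4, -7.1]
finger_gap: 41.8
t 24.9 tcp [535.7 -16.8 207.1] off [ 0.0014 -0.0012 -0.0021] rot [-0.1 -0.2 -0.1] j6 -2.19 F [ 0.1 -0.4 -7.1] T [-0.01  0.01 -0.03] gap 41.8
```

```bash

python3 -m handwheel '[{"delta_rot":[-0.1,-0.2,-0.1],"offset":[0.0012,-0.001,0],"grip":1},{"delta_rot":[-0.1,-0.2,-0.1],"offset":[0.0012,-0.001,-0.004],"grip":1},{"delta_rot":[-0.1,-0.2,-0.1],"offset":[0.0012,-0.001,-0.008],"grip":1},{"delta_rot":[-0.1,-0.2,-0.1],"offset":[0.0012,-0.001,-0.012],"grip":1},{"delta_rot":[-0.1,-0.2,-0.1],"offset":[0.0012,-0.001,-0.015],"grip":1}]'
python3 st.py 297 537.1 -18 180
python3 -m handwheel '[{"delta_rot":[0,0,0],"offset":[0,0,-0.002],"grip":1},{"delta_rot":[0,0,0],"offset":[0,0,-0.004],"grip":1},{"delta_rot":[0,0,0],"offset":[0,0,-0.006],"grip":1},{"delta_rot":[0,0,0],"offset":[0,0,-0.007],"grip":1},{"delta_rot":[0,0,0],"offset":[0,0,-0.007],"grip":1}]'
python3 st.py 297 537.1 -18 180
```

```text
time: 25.37
tcp_pos: [536.7, -17.7, 191.6]
ee_rot: [0.853, -0.522, -0.0, 0.0]
force: [0.7, 0.1, -6.4]
finger_gap: 41.7
t 25.4 tcp [536.7 -17.7 191.6] off [ 0.0004 -0.0003 -0.0116] rot [ 0. -0. -0.] j6 -2.19 F [ 0.7  0.1 -6.4] T [-0.02 -0.    0.01] gap 41.7
time: 25.78
tcp_pos: [536.6, -17.7, 184.3]
ee_rot: [0.853, -0.522, -0.0, 0.0]
force: [-0.0, 0.3, -6.0]
finger_gap: 41.5
t 25.8 tcp [536.6 -17.7 184.3] off [ 0.0005 -0.0003 -0.0043] rot [ 0. -0. -0.] j6 -2.19 F [-0.   0.3 -6. ] T [0.   0.03 0.  ] gap 41.5
```

The nose is 12 mm into the top disc with no contact force. I'll continue down.

```bash

python3 -m handwheel '[{"delta_rot":[0,0,0],"offset":[0.0002,0,-0.005],"grip":1},{"delta_rot":[0,0,0],"offset":[0.0002,0,-0.01],"grip":1},{"delta_rot":[0,0,0],"offset":[0.0002,0,-0.015],"grip":1},{"delta_rot":[0,0,0],"offset":[0.0002,0,-0.02],"grip":1},{"delta_rot":[0,0,0],"offset":[0.0002,0,-0.025],"grip":1}]'
python3 st.py 297 537.1 -18 115
python3 -m handwheel '[{"delta_rot":[0,0,0],"offset":[0,0,-0.005],"grip":1},{"delta_rot":[0,0,0],"offset":[0,0,-0.01],"grip":1},{"delta_rot":[0,0,0],"offset":[0,0,-0.015],"grip":1},{"delta_rot":[0,0,0],"offset":[0,0,-0.02],"grip":1},{"delta_rot":[0,0,0],"offset":[0,0,-0.025],"grip":1}]'
python3 st.py 297 537.1 -18 115
```

```text
time: 26.2
tcp_pos: [536.5, -17.7, 158.6]
ee_rot: [0.853, -0.522, -0.001, 0.0]
force: [-0.4, -0.2, -5.8]
finger_gap: 41.5
t 26.2 tcp [536.5 -17.7 158.6] off [ 0.0006 -0.0003 -0.0436] rot [ 0.  -0.1 -0. ] j6 -2.19 F [-0.4 -0.2 -5.8] T [-0.04 -0.02 -0.05] gap 41.5
time: 26.62
tcp_pos: [536.5, -17.7, 133.0]
ee_rot: [0.853, -0.522, -0.001, 0.0]
force: [-0.9, 0.3, -6.3]
finger_gap: 42.1
t 26.6 tcp [536.5 -17.7 133. ] off [ 0.0006 -0.0003 -0.018 ] rot [ 0.  -0.1 -0. ] j6 -2.19 F [-0.9  0.3 -6.3] T [ 0.   -0.04 -0.02] gap 42.1
```

```bash

python3 -m handwheel '[{"delta_rot":[0,0,0],"offset":[0,0,-0.005],"grip":1},{"delta_rot":[0,0,0],"offset":[0,0,-0.01],"grip":1},{"delta_rot":[0,0,0],"offset":[0,0,-0.015],"grip":1},{"delta_rot":[0,0,0],"offset":[0,0,-0.018],"grip":1},{"delta_rot":[0,0,0],"offset":[0,0,-0.018],"grip":1}]'
python3 st.py 297 537.1 -18 110.8
python3 -m handwheel '[{"delta_rot":[0,0,0],"offset":[0,0,-0.002],"grip":1},{"delta_rot":[0,0,0],"offset":[0,0,-0.003],"grip":1},{"delta_rot":[0,0,0],"offset":[0,0,-0.004],"grip":1}]'
python3 st.py 297 537.1 -18 110.8
```

```text
time: 27.03
tcp_pos: [535.9, -17.6, 114.2]
ee_rot: [0.853, -0.522, -0.001, 0.001]
force: [-0.1, 0.3, -6.8]
finger_gap: 41.4
t 27.0 tcp [535.9 -17.6 114.2] off [ 0.0012 -0.0004 -0.0034] rot [-0.  -0.2 -0. ] j6 -2.19 F [-0.1  0.3 -6.8] T [0.03 0.   0.07] gap 41.4
time: 27.28
tcp_pos: [536.0, -17.6, 110.8]
ee_rot: [0.853, -0.522, -0.001, 0.001]
force: [-4.6, 0.8, 4.9]
finger_gap: 41.9
t 27.3 tcp [536.  -17.6 110.8] off [ 0.0011 -0.0004 -0.    ] rot [-0.  -0.1 -0. ] j6 -2.19 F [-4.6  0.8  4.9] T [ 0.06  0.78 -0.02] gap 41.9
```

The collar is seated at TCP z 110.8, the same height as on the holder, with contact felt. I'll release to let it settle, then regrip and turn.

```bash

python3 -m handwheel '[{"delta_rot":[0,0,0],"offset":[0,0,0],"grip":0},{"delta_rot":[0,0,0],"offset":[0,0,0],"grip":-0.4},{"delta_rot":[0,-0.1,0],"offset":[0.0006,0,-0.001],"grip":-0.4},{"delta_rot":[0,-0.1,0],"offset":[0.0006,0,-0.001],"grip":-0.4},{"delta_rot":[0,-0.1,0],"offset":[0.0006,0,-0.001],"grip":-0.4}]'
python3 st.py 297 536.8 -17.8 110
python3 -m handwheel '[{"delta_rot":[0,0,0],"offset":[0,0,0],"grip":0.2},{"delta_rot":[0,0,0],"offset":[0,0,0],"grip":1},{"delta_rot":[0,0,0],"offset":[0,0,0],"grip":1},{"delta_rot":[0,0,0],"offset":[0,0,0],"grip":1},{"delta_rot":[0,0,0],"offset":[0,0,0],"grip":1}]' 30
python3 st.py 297 536.8 -17.8 110
```

```text
time: 27.7
tcp_pos: [537.4, -17.7, 110.5]
ee_rot: [0.853, -0.522, 0.001, -0.0]
force: [0.0, -0.2, -0.5]
finger_gap: 60.2
t 27.7 tcp [537.4 -17.7 110.5] off [-0.0006 -0.0001 -0.0005] rot [ 0.   0.1 -0. ] j6 -2.19 F [ 0.  -0.2 -0.5] T [-0.01 -0.04  0.01] gap 60.2
time: 28.12
tcp_pos: [537.1, -18.3, 111.0]
ee_rot: [0.853, -0.522, 0.001, 0.0]
force: [-3.7, -1.5, 5.2]
finger_gap: 43.5
t 28.1 tcp [537.1 -18.3 111. ] off [-0.0003  0.0005 -0.001 ] rot [ 0.1  0.  -0. ] j6 -2.19 F [-3.7 -1.5  5.2] T [-0.38  0.61  0.01] gap 43.5
```

```bash

python3 -m handwheel '[{"delta_rot":[0,0,-7],"offset":[0,0,0],"grip":1},{"delta_rot":[0,0,-14],"offset":[0,0,0],"grip":1},{"delta_rot":[0,0,-21],"offset":[0,0,0],"grip":1},{"delta_rot":[0,0,-28],"offset":[0,0,0],"grip":1},{"delta_rot":[0,0,-35],"offset":[0,0,0],"grip":1}]'
python3 st.py 297 536.8 -17.8 110
python3 -m handwheel '[{"delta_rot":[0,0,-7],"offset":[0,0,0],"grip":1},{"delta_rot":[0,0,-14],"offset":[0,0,0],"grip":1},{"delta_rot":[0,0,-21],"offset":[0,0,0],"grip":1},{"delta_rot":[0,0,-28],"offset":[0,0,0],"grip":1},{"delta_rot":[0,0,-35],"offset":[0,0,0],"grip":1}]'
python3 st.py 227 536.8 -17.8 110
```

```text
time: 28.53
tcp_pos: [536.3, -18.6, 111.1]
ee_rot: [-0.654, 0.757, -0.0, -0.001]
force: [-3.6, -1.5, 4.1]
finger_gap: 43.0
t 28.5 tcp [536.3 -18.6 111.1] off [ 0.0005  0.0008 -0.0011] rot [ 0.2 -0.  35.3] j6 -1.58 F [-3.6 -1.5  4.1] T [-0.29  0.68  0.05] gap 43.0
time: 28.95
tcp_pos: [535.7, -18.4, 111.1]
ee_rot: [-0.393, 0.919, 0.0, -0.002]
force: [-3.1, 0.7, 3.4]
finger_gap: 43.1
t 28.9 tcp [535.7 -18.4 111.1] off [ 0.0011  0.0006 -0.0011] rot [ 0.  -0.2  0.7] j6 -0.96 F [-3.1  0.7  3.4] T [-0.04  0.51  0.01] gap 43.1
```

```bash

python3 -m handwheel '[{"delta_rot":[0,0,-7],"offset":[0.001,0,0],"grip":1},{"delta_rot":[0,0,-14],"offset":[0.001,0,0],"grip":1},{"delta_rot":[0,0,-21],"offset":[0.001,0,0],"grip":1},{"delta_rot":[0,0,-28],"offset":[0.001,0,0],"grip":1},{"delta_rot":[0,0,-35],"offset":[0.001,0,0],"grip":1}]'
python3 st.py 192 536.8 -17.8 110
python3 -m handwheel '[{"delta_rot":[0,0,-7],"offset":[0,0,0],"grip":1},{"delta_rot":[0,0,-14],"offset":[0,0,0],"grip":1},{"delta_rot":[0,0,-21],"offset":[0,0,0],"grip":1},{"delta_rot":[0,0,-28],"offset":[0,0,0],"grip":1},{"delta_rot":[0,0,-35],"offset":[0,0,0],"grip":1}]'
python3 st.py 157 536.8 -17.8 110
```

```text
time: 29.37
tcp_pos: [536.0, -17.5, 111.2]
ee_rot: [-0.096, 0.995, 0.002, -0.002]
force: [-2.3, 2.8, 4.2]
finger_gap: 43.1
t 29.4 tcp [536.  -17.5 111.2] off [ 0.0008 -0.0003 -0.0012] rot [-0.2 -0.3  1. ] j6 -0.34 F [-2.3  2.8  4.2] T [ 0.29  0.56 -0.  ] gap 43.1
time: 29.78
tcp_pos: [535.8, -16.7, 111.2]
ee_rot: [0.211, 0.978, 0.003, -0.002]
force: [-1.6, 3.3, 2.3]
finger_gap: 43.1
t 29.8 tcp [535.8 -16.7 111.2] off [ 0.001  -0.0011 -0.0012] rot [-0.4 -0.1  1.3] j6 0.27 F [-1.6  3.3  2.3] T [0.17 0.42 0.03] gap 43.1
```

```bash

python3 -m handwheel '[{"delta_rot":[-0.3,-0.1,-7],"offset":[0.001,-0.001,0],"grip":1},{"delta_rot":[-0.3,-0.1,-14],"offset":[0.001,-0.001,0],"grip":1},{"delta_rot":[-0.3,-0.1,-21],"offset":[0.001,-0.001,0],"grip":1},{"delta_rot":[-0.3,-0.1,-28],"offset":[0.001,-0.001,0],"grip":1},{"delta_rot":[-0.3,-0.1,-35],"offset":[0.001,-0.001,0],"grip":1}]'
python3 st.py 122 536.8 -17.8 110
python3 -m handwheel '[{"delta_rot":[0,0,-7],"offset":[0,0,0],"grip":1},{"delta_rot":[0,0,-14],"offset":[0,0,0],"grip":1},{"delta_rot":[0,0,-21],"offset":[0,0,0],"grip":1},{"delta_rot":[0,0,-28],"offset":[0,0,0],"grip":1}]'
python3 st.py 94 536.8 -17.8 110
```

```text
time: 30.2
tcp_pos: [536.3, -16.2, 111.1]
ee_rot: [0.497, 0.868, 0.002, -0.0]
force: [-1.4, 4.0, 2.9]
finger_gap: 43.2
t 30.2 tcp [536.3 -16.2 111.1] off [ 0.0005 -0.0016 -0.0011] rot [-0.2  0.1  1.6] j6 0.89 F [-1.4  4.   2.9] T [ 0.62  0.61 -0.01] gap 43.2
time: 30.53
tcp_pos: [536.5, -15.5, 111.1]
ee_rot: [0.694, 0.72, 0.003, -0.0]
force: [0.3, 1.9, 0.5]
finger_gap: 42.6
t 30.5 tcp [536.5 -15.5 111.1] off [ 0.0003 -0.0023 -0.0011] rot [-0.3  0.2  1.9] j6 1.38 F [0.3 1.9 0.5] T [0.25 0.23 0.03] gap 42.6
```

```bash

python3 -m handwheel '[{"delta_rot":[-0.2,0.1,-7],"offset":[0,-0.001,0],"grip":1},{"delta_rot":[-0.2,0.1,-14],"offset":[0,-0.0015,0],"grip":1},{"delta_rot":[-0.2,0.1,-17],"offset":[0,-0.0015,0],"grip":1}]'
python3 st.py 77 536.8 -17.8 110
python3 -m handwheel '[{"delta_rot":[0,0,-6],"offset":[0,0,0],"grip":1},{"delta_rot":[0,0,-10],"offset":[0,0,0],"grip":1},{"delta_rot":[0,0,-10],"offset":[0,0,0],"grip":1}]'
python3 st.py 67 536.8 -17.8 110
python3 -m handwheel '[{"delta_rot":[0,0,-6],"offset":[0,0,0],"grip":1},{"delta_rot":[0,0,-10],"offset":[0,0,0],"grip":1},{"delta_rot":[0,0,-10],"offset":[0,0,0],"grip":1}]'
python3 st.py 57 536.8 -17.8 110
```

```text
time: 30.78
tcp_pos: [536.9, -16.5, 111.2]
ee_rot: [0.794, 0.607, 0.002, 0.001]
force: [0.8, 0.5, 0.3]
finger_gap: 43.1
t 30.8 tcp [536.9 -16.5 111.2] off [-0.0001 -0.0013 -0.0012] rot [-0.1  0.2  2.2] j6 1.69 F [0.8 0.5 0.3] T [ 0.2   0.17 -0.01] gap 43.1
time: 31.03
tcp_pos: [537.0, -16.6, 111.2]
ee_rot: [0.845, 0.535, 0.002, 0.001]
force: [-0.4, -1.5, 0.0]
finger_gap: 43.0
t 31.0 tcp [537.  -16.6 111.2] off [-0.0002 -0.0012 -0.0012] rot [-0.   0.2  2.3] j6 1.86 F [-0.4 -1.5  0. ] T [-0.06  0.25 -0.03] gap 43.0
time: 31.28
tcp_pos: [536.4, -17.0, 111.2]
ee_rot: [0.888, 0.46, 0.001, 0.001]
force: [-2.3, -2.2, 2.0]
finger_gap: 43.0
t 31.3 tcp [536.4 -17.  111.2] off [ 0.0004 -0.0008 -0.0012] rot [0.1 0.2 2.2] j6 2.04 F [-2.3 -2.2  2. ] T [-0.33  0.64  0.09] gap 43.0
```

```bash

python3 -m handwheel '[{"delta_rot":[0,0,-6],"offset":[0,-0.0005,0],"grip":1},{"delta_rot":[0,0,-10],"offset":[0,-0.0005,0],"grip":1},{"delta_rot":[0,0,-10],"offset":[0,-0.0005,0],"grip":1}]' 60
python3 st.py 47 536.8 -17.8 110
python3 -m handwheel '[{"delta_rot":[0,0,-6],"offset":[0,0,0],"grip":1},{"delta_rot":[0,0,-10],"offset":[0,0,0],"grip":1},{"delta_rot":[0,0,-10],"offset":[0,0,0],"grip":1}]'
python3 st.py 37 536.8 -17.8 110
python3 - <<'E'
from h import *
p,d=bot.camera("wrist");cv2.imwrite("pics/w14.png",p)
E
```

```text
time: 31.53
tcp_pos: [535.7, -17.7, 111.3]
ee_rot: [0.924, 0.382, 0.0, 0.001]
force: [-4.0, -0.7, 4.6]
finger_gap: 42.5
t 31.5 tcp [535.7 -17.7 111.3] off [ 0.0011 -0.0001 -0.0013] rot [0.1 0.1 2.1] j6 2.21 F [-4.  -0.7  4.6] T [-0.16  0.91  0.08] gap 42.5
time: 31.78
tcp_pos: [535.5, -17.7, 111.3]
ee_rot: [0.954, 0.301, 0.0, 0.001]
force: [-2.4, -1.3, 3.4]
finger_gap: 42.1
t 31.8 tcp [535.5 -17.7 111.3] off [ 0.0013 -0.0001 -0.0013] rot [0.1 0.  2. ] j6 2.38 F [-2.4 -1.3  3.4] T [-0.14  0.63 -0.02] gap 42.1
```

No clear stop torque has shown. The lightly loaded collar may simply be spinning along, so I'll press down and turn to tell which it is.

```bash

python3 -m handwheel '[{"delta_rot":[0,0,0],"offset":[0.001,0,-0.002],"grip":1},{"delta_rot":[0,0,0],"offset":[0.001,0,-0.003],"grip":1}]' 80
python3 st.py 37 536.8 -17.8 110
python3 -m handwheel '[{"delta_rot":[0,0,-4],"offset":[0,0,-0.002],"grip":1},{"delta_rot":[0,0,-8],"offset":[0,0,-0.002],"grip":1}]'
python3 st.py 29 536.8 -17.8 110
python3 -m handwheel '[{"delta_rot":[0,0,-4],"offset":[0,0,-0.002],"grip":1},{"delta_rot":[0,0,-8],"offset":[0,0,-0.002],"grip":1}]'
python3 st.py 21 536.8 -17.8 110
```

```text
time: 32.0
tcp_pos: [535.8, -17.7, 111.0]
ee_rot: [0.953, 0.304, -0.0, 0.001]
force: [-13.9, -1.7, 32.0]
finger_gap: 41.7
t 32.0 tcp [535.8 -17.7 111. ] off [ 0.001  -0.0001 -0.001 ] rot [0.1 0.  1.7] j6 2.37 F [-13.9  -1.7  32. ] T [ 0.16  3.24 -0.01] gap 41.7
time: 32.17
tcp_pos: [536.0, -17.6, 111.1]
ee_rot: [0.971, 0.237, 0.001, 0.001]
force: [-7.2, -1.5, 17.4]
finger_gap: 41.7
t 32.2 tcp [536.  -17.6 111.1] off [ 0.0008 -0.0002 -0.0011] rot [0.1 0.1 1.6] j6 2.51 F [-7.2 -1.5 17.4] T [0.18 1.78 0.32] gap 41.7
time: 32.33
tcp_pos: [536.3, -17.4, 111.2]
ee_rot: [0.986, 0.17, 0.002, 0.001]
force: [-6.9, -0.7, 15.8]
finger_gap: 42.0
t 32.3 tcp [536.3 -17.4 111.2] off [ 0.0005 -0.0004 -0.0012] rot [0.1 0.2 1.5] j6 2.65 F [-6.9 -0.7 15.8] T [0.19 1.53 0.3 ] gap 42.0
```

Pressed down by 16 N, turning takes 0.3 N m, against 0.012 N m for the free knob and about 0 when pressed without turning. The knob is on its stop. Now I release and check.

```bash

python3 -m handwheel '[{"delta_rot":[0,0,0],"offset":[0,0,0.0005],"grip":1},{"delta_rot":[0,0,0],"offset":[0,0,0.0005],"grip":0},{"delta_rot":[0,0,0],"offset":[0,0,0.0005],"grip":-0.5},{"delta_rot":[0,0,0],"offset":[0,0,0.0005],"grip":-1},{"delta_rot":[0,0,0],"offset":[0,0,0.0005],"grip":-1}]' 30
python3 -m handwheel '[{"delta_rot":[0,0,0],"offset":[0,0,0.02],"grip":-1},{"delta_rot":[0,0,0],"offset":[0,0,0.05],"grip":-1},{"delta_rot":[0,0,0],"offset":[0,0,0.08],"grip":-1},{"delta_rot":[0,0,0],"offset":[0,0,0.11],"grip":-1},{"delta_rot":[0,0,0],"offset":[0,0,0.12],"grip":-1}]'
python3 -m handwheel '[{"delta_rot":[0,0,0],"offset":[-0.03,0,0.04],"grip":-1},{"delta_rot":[0,0,0],"offset":[-0.06,0,0.06],"grip":-1},{"delta_rot":[0,0,0],"offset":[-0.09,0,0.06],"grip":-1},{"delta_rot":[0,0,0],"offset":[-0.1,0,0.06],"grip":-1},{"delta_rot":[0,0,0],"offset":[-0.1,0,0.06],"grip":-1}]'
python3 st.py 21 536.8 -17.8 110
python3 - <<'E'
from h import *
w,dw=bot.camera("wrist");s,ds=bot.camera("scene");t,dt=bot.camera("top")
for n,p,d,hh in(("wrist",w,dw,None),("scene",s,ds,None)):
    pass
a=cv2.resize(s[130:330,150:450],(600,400));b=cv2.resize(w,(400,250))
im=np.zeros((590,800,3),np.uint8);im[:337,:506]=cv2.resize(s[130:330,150:450],(506,337));im[340:590,:400]=b;im[340:590,400:800]=cv2.resize(t[110:310,150:470],(400,250))
c=bot.get_calibration("scene");q=proj(c,np.array([537,-18,95.])).astype(int);print(q)
im[:337,510:800]=cv2.resize(s[q[1]-42:q[1]+42,q[0]-36:q[0]+36],(290,337),interpolation=2)
cv2.imwrite("pics/final.png",im)
E
```

```text
time: 32.75
tcp_pos: [536.9, -17.3, 111.6]
ee_rot: [0.985, 0.17, 0.002, 0.001]
force: [-0.2, -1.1, 0.3]
finger_gap: 77.2
time: 33.17
tcp_pos: [539.5, -17.6, 236.4]
ee_rot: [0.985, 0.171, 0.006, 0.002]
force: [1.4, 0.2, 0.6]
finger_gap: 85.7
time: 33.58
tcp_pos: [437.7, -17.4, 296.8]
ee_rot: [0.985, 0.171, 0.006, 0.003]
force: [-0.1, -0.4, -0.6]
finger_gap: 85.5
t 33.6 tcp [437.7 -17.4 296.8] off [ 0.0991 -0.0004 -0.1868] rot [0.2 0.7 1.4] j6 2.61 F [-0.1 -0.4 -0.6] T [0.04 0.04 0.02] gap 85.5
[329 189]
```

View pics/final.png

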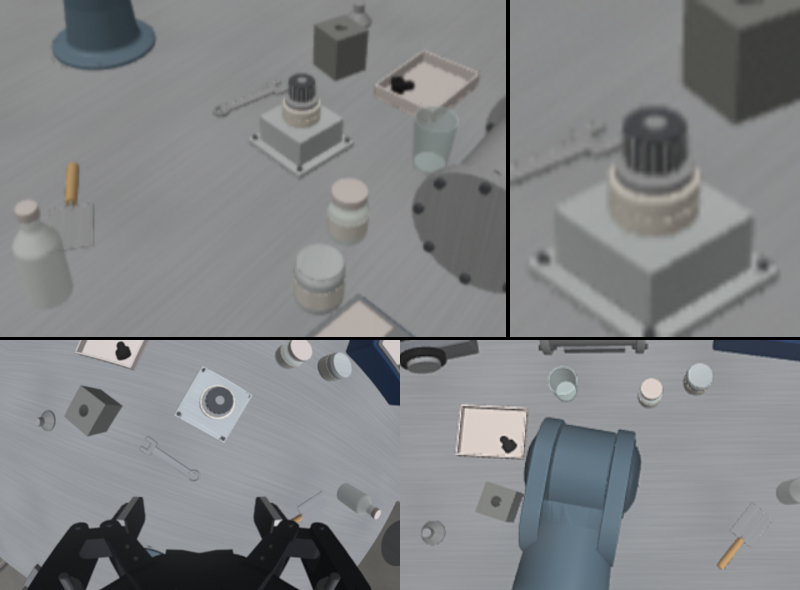

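The stack, collar, plug and all the vessels look right in these views, so I'm handing in.

```bash
python3 -c "
from plant import bot
print(bot.sign_off())"
```

```text
the job is handed in; nothing more can be done
None
```

The job is done and handed in, at about 34 s of robot time out of the 210 s allowed. No verdict came back.

- **Plug and discs:** The dust plug is in the white tray. I found two discs on the bench and stacked both flat on the block. Their measured bore centres are within about 1 mm of the block's bore.
- **Shaft:** It went down through both discs into the block with no side contact. The collar seated at the same gripper height as it had on the holder, which was also 92 mm.
- **Knob:** I turned it clockwise only after the collar was seated, by about 275° in all. No clear stop showed under light load, because the shaft probably started turning with the knob. As a check I pressed down by about 16 N and kept turning. That took about 0.3 N m, far above the knob's own 0.012 N m, so I judge it is on its stop, but I had no direct reading of the knob angle.
- **Final pictures:** They show the discs stacked flat under the collar, the plug in the tray, and all the vessels standing. The gripper is open and clear of everything.

One measurement disagreed: the first view put the bore about 3 mm off in x, judged from the plug's head. I used the later view of the open bore instead, and the fit confirmed it.

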